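# Pack the travel spice rack and lock its bar

## Robot

A 6-joint arm with a two-finger parallel gripper is mounted at the origin on a cart in front of the work surface, level with it; the furniture and walls round the work are solid. World frame = base frame: x ahead of the robot, y to its left, z up, the work surface at z = 0. Lengths are in m, angles in rad, forces in N, time in s.
With the tool pointing down it reaches from about 0.375 to 0.9 m from the base axis. Payload 3.1 kg.
Tool frame: the origin (TCP) lies between the finger pads; the fingertips stand 14 mm ahead of it and the grasp point (between the pads) lies 5 mm behind it (robot.finger_overhang is the distance from the TCP to the fingertips, in m); z points along the fingers, y is the line along which they close (so a half turn about z gives the same grasp; the last joint's range is limited). The gripper opens to 87 mm and grips with 3 to 60 N. Pads are 19 mm wide; open, the fingers measure 117 mm over their backs; the gripper's body (75 mm by 190 mm) begins 51 mm behind the grasp point.
Start: joints at [1.143, 0.527, 1.433, -0, 1.181, -0.178], TCP at [0.154, 0.606, 0.202] pointing down, gripper open.
Joint ranges: [-3.08, 3.08], [-0.75, 2.2], [0.22, 2.44], [-1.43, 4.57], [0, 2.65], [-2.85, 2.85]. Speed limits (rad/s): [2.79, 2.79, 3.14, 3.14, 3.14, 3.14].

## Interface

Orientations are given as a unit quaternion [x, y, z, w].
In Python, from rig import monitor, cams, workorder, robot gives the robot as it stands.
- The arm moves only by the tool send_rows, never from a script. Its argument "moves" is one flat list of numbers, 7 for each row, row after row: the opening, from 0 (shut) to 1 (fully open), then the shift along the world's x, y, z in cm, then the turn, a rotation vector about the world's x, y, z in rad. A call has 1 to 5 rows; each row is the pose to reach, as a shift and turn from the pose commanded when the call began; what a row does not reach only later rows make up. A row lasts 1/12 s, in which the tool goes at most 41.7 mm and 7.16 degrees, less where a joint would pass 70% of its speed; a pose out of reach is approached as far as the arm can. A call with a gripper value outside its range is refused whole. The fingers move at their own pace and stop on an object; "grip_force" is the grip in N (left out, the last holds). Time passes only in rows, so rows that repeat a pose let the fingers close. It gives the time, the measured TCP pose, the force, the opening and the grip force at its end, in the units of the state.
- monitor.get_obs(): the state, without advancing time (a new reading comes with each control period).
- cams.camera(name): name is "scene" or "top"; returns a dict with "pixels" (400x640x3 uint8, blue, green, red), "range_z" (400x640 float32, m along the optical axis (not along the pixel's ray), 0 where there is no reading), "fovy" (degrees; the focal length in pixels is half the picture's height over the tangent of half this angle, whatever the lens; pixels are square), "cx", "cy" (the principal point, pixels), "rvec" (rotation vector, rad) and "tvec" (3), from world to camera coordinates, as OpenCV has them. Camera axes: x right, y down, z forward; pixel columns grow to the right and rows downward; lengths in m; the calibration is good to about 2 mm. A picture is of the moment at which its call begins.
- workorder.hand_in(): hands the job in; it is judged then, once.
The state is a dict: "time": time; "q": joint angles; "joint_velocities": joint speeds; "joint_torque": joint torques, N m; "position": TCP position; "tool_rot": TCP orientation; "ft_force": force on the tool from outside, world axes, zero at the start; "moment": the same for the moment, N m; "grip_width": finger opening in m; "grip_force": force on a finger pad.
Only numpy, scipy, OpenCV 4.12 (cv2) and the standard library are available. Lean on these libraries where they do the work, as an engineer would, in place of code of your own. Each camera call takes 0.05 s, during which the arm holds its last target. There are 200 camera calls.

## Task

Pack the wooden travel spice rack: swing its long bar wide open, clear of the compartments, stand every loose spice jar from the free worktop on its right upright on the floor of a compartment of its own (the few jars lined up at the back wall stay there), then swing the bar fully shut over them. Finally push the red locking peg down and, while it is down, turn it clockwise as far as it goes, so that it stays down by itself. Leave the yoghurt tub and the tea box where they are.

Things in the scene. Friction and masses are not known exactly. Their poses are not given: they have to be found in the camera images.
- rack: Pale wooden spice rack, fixed to the worktop, 310 x 66 mm, lying roughly straight away from the robot. Origin: centre of its underside, on the worktop; x along its length towards the pivot post (far end), y to its left, z up. Four square compartments 47 x 47 mm inside, walls up to 55 mm above the worktop, floor 8 mm above it.
- lock_top (a point): Top centre of the lock post (32 x 40 mm, 113 mm tall, slotted steel plate on top) at rack x = -132 mm, the end nearest the robot; a thin stop 132 mm tall stands on its right (-y) side.
- well_1 (a point): Centre of the floor of compartment 1 (next to the lock post), 8 mm above the worktop. Compartment centres are 50 mm apart along the rack.
- well_2 (a point): Centre of the floor of compartment 2.
- well_3 (a point): Centre of the floor of compartment 3.
- well_4 (a point): Centre of the floor of compartment 4 (59 mm from the pivot axis).
- bar (a joint): Angle of the long dark wooden swing bar about its upright pivot, rad: 0 = shut (over the compartments, end stop), growing as its free end swings to the rack's left (+y; clockwise from above), up to 1.6. It turns against light friction (0.6 N at the free end) and stays where it is left. Open by less than about 1.1 rad it is in the way of the compartments next to the pivot.
- bar_pivot (a point): Point on the pivot axis of the bar at the bar's mid-height (127 mm above the worktop), at rack x = +134 mm; below it the pivot post, 26 x 36 mm, 116 mm tall.
- bar_push (a point): Point on the bar's centre line near its free end, 215 mm from the pivot, at mid-height (127 mm); a good place to push. The bar is 26 mm wide, 20 mm tall (117 to 137 mm above the worktop) and 268 mm long from the pivot; it passes 4 mm above jars that stand in the compartments.
- peg_grip (a point): Centre of the red grip of the locking peg, 164 mm above the worktop when the peg is up; the peg sits on the bar, 266 mm from the pivot. The grip is a flat bar 36 mm long (point x), 10 mm wide (point y), 22 mm tall, on a short brass shank; 16 mm of free height lies between it and the bar's top when it is up.
- peg_press (a joint): How far the locking peg is pushed down, m: 0 = up, 0.014 = bottom stop. A spring pushes it up (about 4 N when up, 8 N at the bottom). It goes down into the lock post only when the bar is fully shut and the peg is not turned yet; locked it rests at about 0.010.
- peg_turn (a joint): How far the locking peg is turned clockwise seen from above, rad: 0 = unlocked (grip along the bar), 1.4 = end stop. It can be turned under the plate only while pushed down at least 0.011; turned past about 1.0 there it can no longer spring up and holds the bar shut. Friction 0.025 N m.
- tub: Yoghurt tub with red fruit on it, 72 mm wide, 71 mm tall; stands left of the rack, partly below the path of the bar; origin: centre of its underside. Must not be moved.
- tea_box: Green and white tea carton, 70 x 124 x 78 mm; origin: centre of its underside. Must not be moved.
- jar_1: Spice jar, black cap and dark label: round, 41 mm across, 105 mm tall, about 0.14 kg, smooth glass with a heavy bottom; origin: centre of its underside, z up its axis. May be absent.
- jar_2: Spice jar, dark green-black cap and dark green label: round, 41 mm across, 105 mm tall, about 0.14 kg, smooth glass with a heavy bottom; origin: centre of its underside, z up its axis. May be absent.
- jar_3: Spice jar, brown cap and pale label with orange: round, 41 mm across, 105 mm tall, about 0.14 kg, smooth glass with a heavy bottom; origin: centre of its underside, z up its axis. May be absent.
- jar_4: Spice jar, black cap and dark label (same as jar 1): round, 41 mm across, 105 mm tall, about 0.14 kg, smooth glass with a heavy bottom; origin: centre of its underside, z up its axis. May be absent.
There are look-alikes about, which are no part of the job. Leave any purple or turquoise look-alike of the jar_2 alone.

How it is judged:
By the outcome, as a careful person would: the job done as asked, in the order asked, and still so for the second after the job is handed in, with the robot touching nothing.
Of jar_1, jar_2, jar_3, jar_4 only 3 to 4 are there at a start; the rules pass over those that are not, and their reading is None.
At some moment in a run one of jar_1, jar_2, jar_3, jar_4 may be knocked a few centimetres aside while the robot is not near it.
Once in a run the grip may slacken for a moment while it holds something.
It also fails if it takes over 200 s, if anything falls off the work surface, if the arm or the gripper's body presses on something with over 40 N, if the wrist force passes 120 N, or if a joint passes its speed limit or range.

## Working session

There is one attempt and no reset: what is moved stays moved. The work goes in short steps, Python scripts to look and compute and a tool call to move; the robot and the scene stay as the last step left them, time stands still between calls to the robot, and variables do not carry over. Pictures are saved under pics/ and viewed, at most 14 in all, crops included, and the job is handed in when it is done.

Besides the shell and the picture viewer there is one more tool, called after "Emit:" as name(argument=value, ...), one argument or row to a line, values as JSON. send_rows: Moves the arm, as the interface text tells. Its arguments: {"type":"object","properties":{"moves":{"type":"array","items":{"type":"number"}},"grip_force":{"type":"number"}},"required":["moves"]}

```bash
mkdir -p pics; ls; cat > h.py <<'E'
import numpy as np,cv2
from rig import monitor,cams,workorder,robot
def cam(n):
    c=cams.camera(n); c['R']=cv2.Rodrigues(np.array(c['rvec'],float))[0]; c['t']=np.array(c['tvec'],float)
    c['f']=200/np.tan(np.radians(c['fovy'])/2); return c
def ray(c,u,v,z):
    d=c['R'].T@np.array([(u-c['cx'])/c['f'],(v-c['cy'])/c['f'],1]); o=-c['R'].T@c['t']
    return o+d*(z-o[2])/d[2]
def pts(c):
    v,u=np.mgrid[0:400,0:640]; Z=c['range_z']
    P=np.stack([(u-c['cx'])/c['f']*Z,(v-c['cy'])/c['f']*Z,Z],-1)
    W=(P-c['t'])@c['R']; W[Z==0]=np.nan; return W
def proj(c,p):
    q=c['R']@np.array(p)+c['t']; return q[:2]/q[2]*c['f']+[c['cx'],c['cy']]
E
python3 - <<'E'
from h import *
for n in('top','scene'):
    c=cam(n); cv2.imwrite(f'pics/{n}0.png',c['pixels']); print(n,c['f'],c['cx'],c['cy'],-c['R'].T@c['t'],c['R'].round(2).tolist())
print(monitor.get_obs()); print([a for a in dir(robot) if a[0]!='_'])
E
```

```text
pics
top 391.1948081204124 307.6082619676405 195.3753667910228 [ 0.53504365 -0.0612278   1.08383825] [[0.02, -1.0, 0.01], [-1.0, -0.02, -0.09], [0.09, -0.01, -1.0]]
scene 393.7104154649547 327.31958840931793 201.3234210251147 [0.19221378 0.5708352  0.75350306] [[-0.84, -0.55, 0.01], [-0.35, 0.52, -0.78], [0.42, -0.65, -0.63]]
{'time': 0.1, 'q': array([ 1.14251331e+00,  5.28363940e-01,  1.43374098e+00, -2.61052990e-05,
        1.18138339e+00, -1.78511649e-01]), 'joint_velocities': array([-0.00135467, -0.0018186 , -0.00334937,  0.00176453, -0.00157703,
       -0.00065994]), 'joint_torque': array([-5.81960994e-04, -4.40985703e+01, -1.77150857e+01,  6.34907093e-02,
        5.33456239e-02, -5.44311058e-05]), 'position': array([0.15419004, 0.60498433, 0.20088576]), 'tool_rot': array([ 1.24556324e-01,  9.92212086e-01, -9.08144438e-04, -2.71657645e-04]), 'ft_force': array([ 0.03089554, -0.8348602 , -0.1035163 ]), 'moment': array([-0.0151819 ,  0.03891098, -0.02832097]), 'grip_force': 0.0, 'grip_width': 0.0870666979200234}
['Unreachable', 'finger_overhang']
```

View pics/top0.png

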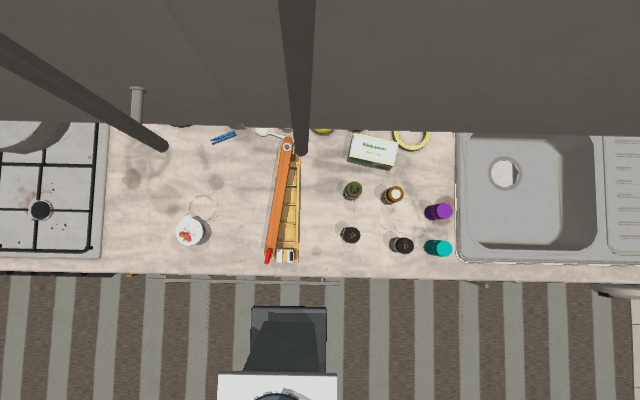

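View pics/scene0.png

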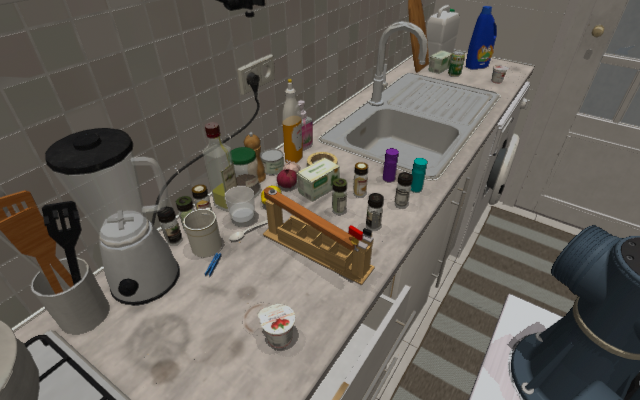

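The two views show:
- Loose jar caps in the top view: green (354,190), brown (394,194), black (351,235), black (402,245).
- Look-alikes in the top view: purple (438,211) and turquoise (439,248). The back-wall jars are at scene pixels (168,225), (185,210) and (200,197).
- Rack at about (285,200) with the peg at (268,256), tub (190,232), tea box (373,150).

Next I'll measure these.

```bash
python3 - <<'E'
from h import *
c=cam('top');W=pts(c)
np.set_printoptions(precision=4,suppress=True)
for n,(u,v) in dict(green=(354,190),brown=(394,194),blk1=(351,235),blk2=(402,245),purple=(438,211),turq=(439,248)).items():
    w=W[v-22:v+23,u-22:u+23].reshape(-1,3); k=(w[:,2]>.095)&(w[:,2]<.135)
    a=w[k]; 
    m=np.median(a,0); 
    # circle via minEnclosing
    (x,y),r=cv2.minEnclosingCircle((a[:,:2]).astype(np.float32)); print(n,k.sum(),m,'circ',x,y,r)
# bar: z .127-.145 orange
def rect(zlo,zhi,u0,u1,v0,v1):
    w=W[v0:v1,u0:u1].reshape(-1,3);k=(w[:,2]>zlo)&(w[:,2]<zhi);a=w[k]
    r=cv2.minAreaRect((a[:,:2]*1000).astype(np.float32)); return k.sum(),r,cv2.boxPoints(r).round(1).tolist(),a[:,2].mean()
print('bar',rect(.13,.143,255,310,130,270))
print('rackwalls',rect(.045,.06,255,312,130,275))
print('tub',rect(.05,.09,165,215,210,250)); print('tea',rect(.06,.09,340,405,125,175))
print('peg',rect(.16,.19,255,310,230,275)); 
for v in(20,80,110,120,130,150): print(v,W[v,300],W[v,400],W[v,200])
print(W[145,165],W[100,137])
b=c['pixels'][120:275,240:320]; cv2.imwrite('pics/rack.png',cv2.resize(b,None,fx=4,fy=4)[:600] if 0 else cv2.resize(b,(310,600)))
j=c['pixels'][120:275,320:470]; cv2.imwrite('pics/rj.png',np.hstack([cv2.resize(b,(300,580)),cv2.resize(j,(500,517)) if 0 else cv2.resize(j,(500,580))]))
E
```

```text
green 206 [ 0.6406 -0.1861  0.106 ] circ 0.6408208012580872 -0.18626640737056732 0.02030951716005802
brown 205 [ 0.6303 -0.2895  0.1057] circ 0.6309237480163574 -0.2907721996307373 0.02020849473774433
blk1 213 [ 0.5255 -0.1816  0.1062] circ 0.5256400108337402 -0.18211156129837036 0.020708253607153893
blk2 221 [ 0.5012 -0.3141  0.1061] circ 0.5020185112953186 -0.31541553139686584 0.02088334411382675
purple 217 [ 0.5922 -0.4108  0.1057] circ 0.5916427373886108 -0.41260826587677 0.0204883124679327
turq 225 [ 0.4973 -0.4096  0.1057] circ 0.4968169331550598 -0.4115659296512604 0.020668186247348785
bar (np.int64(1262), ((612.1626586914062, 1.6832504272460938), (300.25732421875, 67.194580078125), 1.342077374458313), [[461.29998779296875, 31.799999237060547], [462.8999938964844, -35.400001525878906], [763.0, -28.399999618530273], [761.5, 38.79999923706055]], np.float64(0.137433112222599))
rackwalls (np.int64(350), ((606.2717895507812, -18.613006591796875), (238.02706909179688, 61.353858947753906), 1.9522870779037476), [[486.29998779296875, 8.0], [488.3999938964844, -53.29999923706055], [726.
[... 856 characters left out ...]
001220703125, 18.399999618530273], [491.20001220703125, 12.600000381469727], [492.79998779296875, 22.200000762939453], [458.8999938964844, 28.0]], np.float64(0.17420375974692656))
20 [ 0.6064 -0.0585  0.9562] [ 0.6464 -0.1098  0.8871] [ 0.6464 -0.0032  0.882 ]
80 [ 0.6059 -0.0581  0.9038] [ 0.6465 -0.1299  0.8055] [0.6462 0.0192 0.7967]
110 [ 0.6058 -0.0577  0.8578] [ 0.6465 -0.1474  0.7346] [0.6467 0.0394 0.7197]
120 [ 0.6062 -0.0575  0.8352] [ 0.6464 -0.1553  0.7028] [0.6466 0.0484 0.6855]
130 [ 0.6059 -0.0573  0.8107] [ 0.6467 -0.1649  0.6635] [0.8095 0.2354 0.001 ]
150 [ 0.6061 -0.0567  0.74  ] [ 0.7648 -0.3278  0.0031] [0.7525 0.2329 0.001 ]
[0.6116 0.0697 0.7227] [0.6357 0.0737 0.7782]
```

View pics/rj.png

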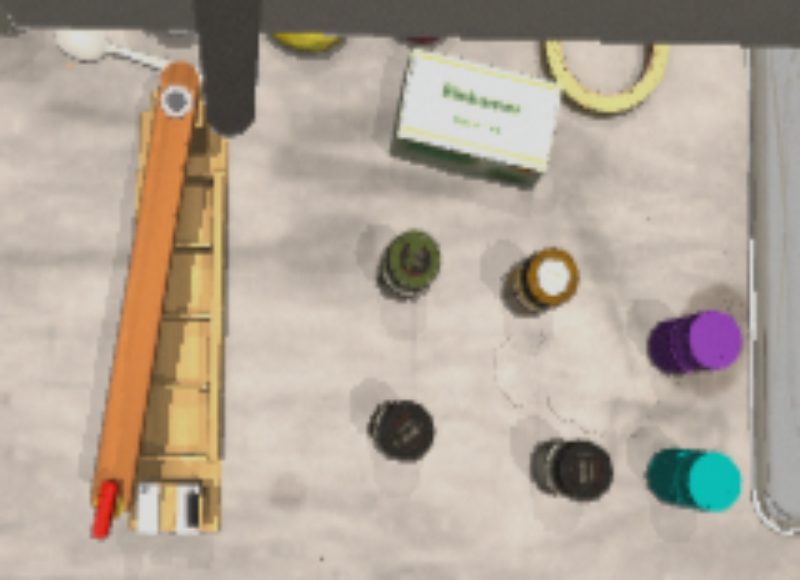

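The crop confirms four loose jars (green, brown and two black), with purple and turquoise as the decoys. Nothing is fallen. Next is the exact rack frame and bar angle.

```bash
python3 - <<'E'
from h import *
np.set_printoptions(precision=4,suppress=True)
c=cam('top');W=pts(c)
piv=ray(c,286.7,146.7,.137); print('pivot',piv)
hsv=cv2.cvtColor(c['pixels'],cv2.COLOR_BGR2HSV)
def rect(zlo,zhi,u0,u1,v0,v1,m=None):
    w=W[v0:v1,u0:u1].reshape(-1,3);k=(w[:,2]>zlo)&(w[:,2]<zhi)
    if m is not None:k&=m[v0:v1,u0:u1].ravel()
    a=w[k]; r=cv2.minAreaRect((a[:,:2]*1000).astype(np.float32)); return k.sum(),cv2.boxPoints(r).round(1).tolist(),r
org=(hsv[...,0]<14)&(hsv[...,1]>150)&(hsv[...,2]>120)
print('bar',rect(.125,.145,255,300,135,270,org))
print('post+stop',rect(.10,.135,270,312,235,275)); print('stop',rect(.122,.14,283,312,235,275)); print('post',rect(.105,.119,270,312,235,275))
# right edge of walls
w=W[150:262,280:312];
for v in range(160,262,12):
    r=W[v,270:315];k=(r[:,2]>.04)&(r[:,2]<.062); 
    if k.any(): print(v,r[k][-1])
    fl=(r[:,2]>.003)&(r[:,2]<.015)
E
```

```text
pivot [ 0.7382 -0.0159  0.137 ]
bar (np.int64(960), [[474.29998779296875, 7.300000190734863], [760.9000244140625, -31.399999618530273], [764.2000122070312, -6.900000095367432], [477.6000061035156, 31.899999618530273]], ((619.2482299804688, 0.22785568237304688), (24.769779205322266, 289.2439270019531), 82.29666900634766))
post+stop (np.int64(190), [[455.3999938964844, 15.100000381469727], [456.5, -40.0], [522.7999877929688, -38.599998474121094], [521.7000122070312, 16.5]], ((489.1056823730469, -11.754165649414062), (66.36550903320312, 55.131717681884766), 1.1565601825714111))
stop (np.int64(33), [[462.1000061035156, -30.5], [462.29998779296875, -37.70000076293945], [481.8999938964844, -37.20000076293945], [481.70001220703125, -30.0]], ((472.0099792480469, -33.837162017822266), (19.650800704956055, 7.181925296783447), 1.370795488357544))
post (np.int64(133), [[455.6000061035156, 4.400000095367432], [456.29998779296875, -39.79999923706055], [488.29998779296875, -39.29999923706055], [487.6000061035156, 4.900000095367432]], ((471.9381103515625, -17.453840255737305), (31.988183975219727, 44.173160552978516), 0.8936576843261719))
172 [ 0.6884 -0.0463  0.0553]
184 [ 0.6568 -0.047   0.0511]
196 [ 0.6246 -0.0451  0.0527]
208 [ 0.5927 -0.0458  0.0552]
220 [ 0.5613 -0.0465  0.0529]
232 [ 0.5298 -0.0446  0.0521]
```

Rack frame: yaw is about 0 and the centre line is at y = -0.0157.
- Lock post at x = 0.472, pivot at x = 0.738.
- Wells at x = 0.529, 0.579, 0.629 and 0.679.
- Bar at 0.135 rad.

I'll close the fingers and go to the right side of the bar.

Emit:
send_rows(
  moves=[0.5, 1.5, -2.5, 2, 0, 0, 0.05, 0, 3, -5, 4, 0, 0, 0.1, 0, 5, -8.4, 5, 0, 0, 0.15, 0, 7, -11.8, 6, 0, 0, 0.2, 0, 9, -15.2, 6, 0, 0, 0.25],
  grip_force=20,
)

```text
time: 0.62
position: [0.2457, 0.4533, 0.2637]
tool_rot: [-0.002, 1.0, 0.002, 0.002]
ft_force: [0.9, -0.8, -0.5]
grip_width: 0.0615
grip_force: 0.0
```

Emit:
send_rows(
  moves=[0, 2, -3.4, 0, 0, 0, 0, 0, 4, -6.8, 0, 0, 0, 0, 0, 6, -10.2, 0, 0, 0, 0, 0, 8, -13.6, 0, 0, 0, 0, 0, 10, -17, 0, 0, 0, 0],
)

```text
time: 1.03
position: [0.3449, 0.2819, 0.2618]
tool_rot: [-0.0, 1.0, 0.0, 0.0]
ft_force: [0.5, -0.2, 1.1]
grip_width: 0.0283
grip_force: 0.0
```

Emit:
send_rows(
  moves=[0, 2, -3.4, 0, 0, 0, 0, 0, 4, -6.8, 0, 0, 0, 0, 0, 6, -10.2, 0, 0, 0, 0, 0, 8, -13.6, 0, 0, 0, 0, 0, 10, -17, 0, 0, 0, 0],
)

```text
time: 1.45
position: [0.445, 0.1117, 0.2618]
tool_rot: [0.0, 1.0, 0.0, 0.0]
ft_force: [0.8, 0.7, -0.0]
grip_width: 0.0017
grip_force: 0.0
```

Emit:
send_rows(
  moves=[0, 2.5, -3.3, 0, 0, 0, 0, 0, 5, -6.6, 0, 0, 0, 0, 0, 7.5, -9.9, 0, 0, 0, 0, 0, 10, -13.2, 0, 0, 0, 0, 0, 10, -14.7, 0, 0, 0, 0],
)

```text
time: 1.87
position: [0.5496, -0.0385, 0.2618]
tool_rot: [0.001, 1.0, -0.001, 0.003]
ft_force: [0.1, -0.4, -0.4]
grip_width: 0.0006
grip_force: 0.0
```

Emit:
send_rows(
  moves=[0, 0, 0, -4, 0, 0, 0, 0, 0, 0, -8, 0, 0, 0, 0, 0, 0, -11, 0, 0, 0, 0, 0, 0, -13.2, 0, 0, 0, 0, 0, 0, -13.2, 0, 0, 0],
)

```text
time: 2.28
position: [0.5405, -0.0326, 0.1251]
tool_rot: [0.0, 1.0, 0.001, -0.005]
ft_force: [-0.3, 0.2, 0.5]
grip_width: 0.0004
grip_force: 0.0
```

Emit:
send_rows(
  moves=[0, 0, 1.7, 0, 0, 0, 0, 0, 0.1, 3.2, 0, 0, 0, 0, 0, 0.3, 4.7, 0, 0, 0, 0, 0, 0.7, 6.5, 0, 0, 0, 0, 0, 1.2, 8.3, 0, 0, 0, 0],
)

```text
time: 2.7
position: [0.5573, 0.0502, 0.1314]
tool_rot: [0.0, 1.0, -0.0, 0.001]
ft_force: [0.3, 0.7, -0.2]
grip_width: 0.0007
grip_force: 0.0
```

Emit:
send_rows(
  moves=[0, 0.8, 1.7, 0, 0, 0, 0, 0, 1.6, 3.5, 0, 0, 0, 0, 0, 2.8, 5.1, 0, 0, 0, 0, 0, 4, 6.6, 0, 0, 0, 0, 0, 5.4, 7.9, 0, 0, 0, 0],
)

```text
time: 3.12
position: [0.6113, 0.13, 0.1317]
tool_rot: [-0.001, 1.0, 0.0, 0.001]
ft_force: [-0.2, -0.0, 0.0]
grip_width: 0.0003
grip_force: 0.0
```

Emit:
send_rows(
  moves=[0, 1.6, 1.4, 0, 0, 0, 0, 0, 3.3, 2.4, 0, 0, 0, 0, 0, 5.1, 3.3, 0, 0, 0, 0, 0, 7.1, 3.9, 0, 0, 0, 0, 0, 9, 4.5, 0, 0, 0, 0],
)

```text
time: 3.53
position: [0.702, 0.1746, 0.1319]
tool_rot: [-0.001, 1.0, 0.0, 0.001]
ft_force: [0.6, -0.6, 0.2]
grip_width: 0.0008
grip_force: 0.0
```

```bash
python3 - <<'E'
from h import *
c=cam('top');s=cam('scene')
cv2.imwrite('pics/b.png',np.hstack([cv2.resize(c['pixels'][120:280,150:460],None,fx=1.3,fy=1.3),cv2.resize(s['pixels'][120:328,130:510],(380,208))]))
print(monitor.get_obs()['ft_force'])
E
```

```text
[-0.33403753 -0.54893939 -0.39743307]
```

View pics/b.png

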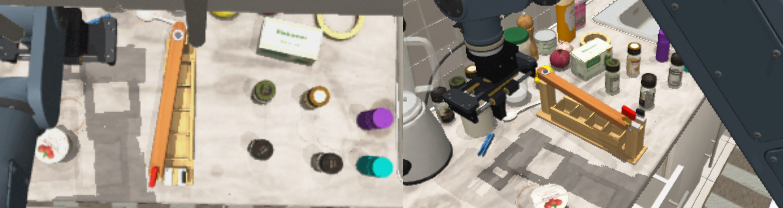

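The bar at crop (170,100) did not move, although the gripper passed it. I'll compare the camera's gripper position with the reported TCP.

```bash
python3 - <<'E'
from h import *
np.set_printoptions(precision=3,suppress=True)
o=monitor.get_obs();print(o['time'],o['position'],o['q'],o['grip_width'])
for n in('scene','top'):
    c=cam(n);W=pts(c);print(n,'tcp px',proj(c,o['position']))
    m=(W[...,0]>.6)&(W[...,0]<.8)&(W[...,1]>.1)&(W[...,1]<.28)&(W[...,2]>.09)&(W[...,2]<.45)
    v,u=np.nonzero(m);print(m.sum(),u.min(),u.max(),v.min(),v.max(),[(round(z,2),int(((W[m][:,2]>z)&(W[m][:,2]<=z+.02)).sum())) for z in np.arange(.08,.45,.02)])
    a=W[m];k=(a[:,2]<.16);print(k.sum(),a[k].min(0) if k.any() else 0,a[k].max(0) if k.any() else 0)
    x,y=proj(c,o['position']).astype(int); x=np.clip(x,100,540);y=np.clip(y,75,325); cv2.imwrite(f'pics/g_{n}.png',cv2.resize(c['pixels'][y-75:y+75,x-100:x+100],(400,300)))
a,b=[cv2.imread(f'pics/g_{n}.png') for n in('scene','top')];cv2.imwrite('pics/g.png',np.hstack([a,b]))
E
```

```text
3.6333 [0.704 0.175 0.132] [ 0.089  0.735  1.219  0.     1.181 -1.482] 0.0007115159395187151
scene tcp px [229.074 243.978]
5442 161 258 119 243 [(np.float64(0.08), 0), (np.float64(0.1), 0), (np.float64(0.12), 0), (np.float64(0.14), 28), (np.float64(0.16), 87), (np.float64(0.18), 87), (np.float64(0.2), 3), (np.float64(0.22), 401), (np.float64(0.24), 784), (np.float64(0.26), 1183), (np.float64(0.28), 357), (np.float64(0.3), 139), (np.float64(0.32), 545), (np.float64(0.34), 322), (np.float64(0.36), 382), (np.float64(0.38), 437), (np.float64(0.4), 212), (np.float64(0.42), 226), (np.float64(0.44), 249)]
28 [0.692 0.166 0.154] [0.716 0.184 0.16 ]
top tcp px [208.899 159.053]
1566 139 229 126 178 [(np.float64(0.08), 0), (np.float64(0.1), 0), (np.float64(0.12), 0), (np.float64(0.14), 0), (np.float64(0.16), 0), (np.float64(0.18), 0), (np.float64(0.2), 0), (np.float64(0.22), 85), (np.float64(0.24), 125), (np.float64(0.26), 630), (np.float64(0.28), 53), (np.float64(0.3), 101), (np.float64(0.32), 360), (np.float64(0.34), 0), (np.float64(0.36), 12), (np.float64(0.38), 7), (np.float64(0.4), 9), (np.float64(0.42), 77), (np.float64(0.44), 107)]
0 0 0
```

View pics/g.png

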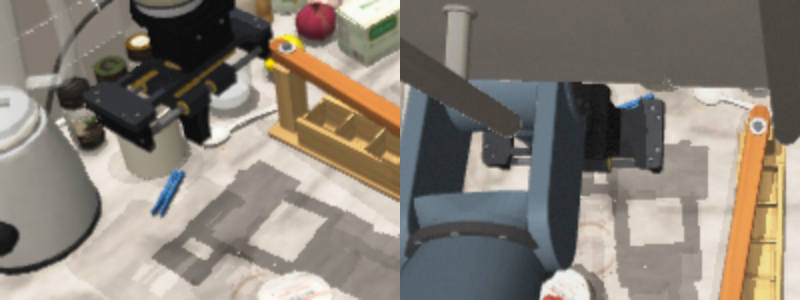

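Emit:
send_rows(
  moves=[0.5, 0, 0, 0, 0, 0, 0, 0.5, 0, 0, 0, 0, 0, 0, 0.5, 0, 0, 0, 0, 0, 0, 0.5, 0, 0, 0, 0, 0, 0, 0.5, 0, 0, 0, 0, 0, 0],
)

```text
time: 4.15
position: [0.7001, 0.1734, 0.1299]
tool_rot: [-0.0, 1.0, -0.0, -0.0]
ft_force: [-0.2, 0.5, 0.1]
grip_width: 0.0259
grip_force: 0.0
```

```bash
python3 - <<'E'
from h import *
np.set_printoptions(precision=3,suppress=True)
o=monitor.get_obs();print(robot.finger_overhang,o['position'],o['grip_width'])
c=cam('scene');W=pts(c)
for u in range(200,262,4):
    col=W[:,u]; m=(col[:,0]>.62)&(col[:,0]<.8)&(col[:,1]>.1)&(col[:,1]<.25)&(col[:,2]>.1)&(col[:,2]<.3)
    if m.any(): v=np.nonzero(m)[0].max(); print(u,v,W[v,u])
E
```

```text
0.014 [0.7   0.173 0.13 ] 0.025874392897352768
200 223 [0.677 0.25  0.264]
204 225 [0.668 0.249 0.263]
208 236 [0.668 0.246 0.233]
212 233 [0.668 0.236 0.233]
216 232 [0.708 0.198 0.184]
220 241 [0.705 0.196 0.158]
224 244 [0.698 0.192 0.15 ]
228 243 [0.693 0.186 0.15 ]
232 233 [0.705 0.16  0.153]
236 235 [0.693 0.16  0.154]
240 234 [0.689 0.152 0.152]
244 213 [0.663 0.155 0.228]
248 210 [0.663 0.142 0.227]
252 207 [0.662 0.131 0.227]
256 198 [0.666 0.113 0.237]
260 189 [0.663 0.101 0.255]
```

The fingertips are really at TCP z + 0.020, so about 34 mm higher than expected. They passed over the bar. I'll go back and push lower.

Emit:
send_rows(
  moves=[0, 0, 0, 4, 0, 0, 0, 0, -2, -2.7, 5, 0, 0, 0, 0, -4.4, -5.9, 5, 0, 0, 0, 0, -6.8, -9.1, 5, 0, 0, 0, 0, -9.2, -12.3, 5, 0, 0, 0],
)

```text
time: 4.62
position: [0.6074, 0.0497, 0.1803]
tool_rot: [-0.001, 1.0, -0.0, 0.001]
ft_force: [0.3, 0.2, -0.5]
grip_width: 0.0123
grip_force: 0.0
```

Emit:
send_rows(
  moves=[0, -2.2, -3, 0, 0, 0, 0, 0, -4.4, -6, 0, 0, 0, 0, 0, -6.3, -8.5, 0, 0, 0, 0, 0, -6.3, -8.5, 0, 0, 0, 0, 0, -6.3, -8.5, -2, 0, 0, 0],
)

```text
time: 5.03
position: [0.5477, -0.0366, 0.1631]
tool_rot: [0.002, 1.0, -0.001, 0.004]
ft_force: [0.5, -0.0, 0.1]
grip_width: 0.0004
grip_force: 0.0
```

Emit:
send_rows(
  moves=[0, 0, 0, -2, 0, 0, 0, 0, 0, 0, -4, 0, 0, 0, 0, 0, 0, -5.5, 0, 0, 0, 0, 0, 0, -6.5, 0, 0, 0, 0, 0, 0, -6.5, 0, 0, 0],
)

```text
time: 5.45
position: [0.5443, -0.0338, 0.0928]
tool_rot: [-0.0, 1.0, 0.001, -0.002]
ft_force: [-1.2, -1.1, -0.5]
grip_width: 0.0005
grip_force: 0.0
```

```bash
cat > tip.py <<'E'
from h import *
np.set_printoptions(precision=3,suppress=True)
def tip(n='scene'):
    o=monitor.get_obs();p=o['position'];print('tcp',p,'w',o['grip_width'])
    c=cam(n);W=pts(c); d=abs(W-p); m=(d[...,0]<.025)&(d[...,1]<.065)&(W[...,2]>p[2]-.02)&(W[...,2]<p[2]+.07)
    v,u=np.nonzero(m)
    for uu in sorted(set(u))[::3]: vv=v[u==uu].max(); print(uu,vv,W[vv,uu],c['pixels'][vv,uu])
    return c,W
E
python3 -c "
from tip import *
tip()"
```

```text
tcp [ 0.544 -0.034  0.093] w 0.0005197139958819333
320 231 [0.569 0.018 0.12 ] [ 38  69 105]
323 233 [0.558 0.021 0.122] [ 41  72 105]
326 235 [0.549 0.023 0.122] [35 65 94]
329 237 [0.54  0.023 0.12 ] [39 69 97]
332 238 [0.531 0.025 0.123] [31 60 95]
335 240 [0.522 0.027 0.124] [ 35  65 102]
338 233 [0.52  0.017 0.138] [ 34  69 114]
341 230 [0.52  0.005 0.139] [ 33  65 107]
344 225 [ 0.534 -0.033  0.118] [120 128 135]
347 216 [ 0.534 -0.045  0.137] [122 129 137]
```

Emit:
send_rows(
  moves=[0, 0, 1.7, 0, 0, 0, 0, 0, 0.1, 3.2, 0, 0, 0, 0, 0, 0.3, 4.7, 0, 0, 0, 0, 0, 0.7, 6.5, 0, 0, 0, 0, 0, 1.2, 8.3, 0, 0, 0, 0],
)

```text
time: 5.92
position: [0.5588, 0.0489, 0.0963]
tool_rot: [0.0, 1.0, -0.0, 0.002]
ft_force: [-0.0, -1.6, -0.7]
grip_width: 0.0002
grip_force: 0.5
```

```bash
python3 - <<'E'
from tip import *
c=cam('top')
hsv=cv2.cvtColor(c['pixels'],cv2.COLOR_BGR2HSV); s=cam('scene')
cv2.imwrite('pics/p.png',np.hstack([cv2.resize(c['pixels'][120:280,150:340],(400,337)),cv2.resize(s['pixels'][150:318,230:430],(400,337))]))
E
```

```text
(no output)
```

View pics/p.png

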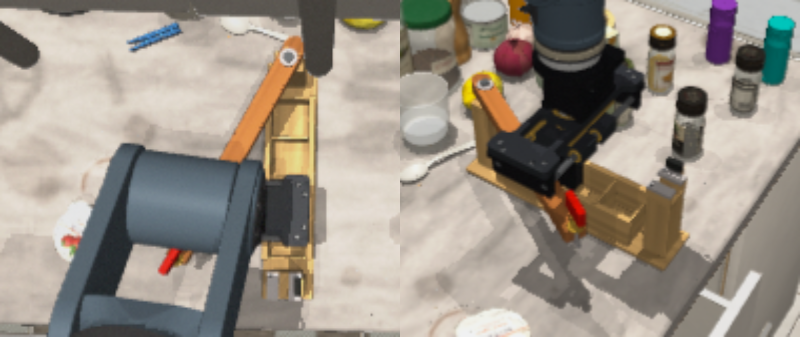

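The bar is now turning (top-crop tip at (170,265)). I'll continue the arc.

Emit:
send_rows(
  moves=[0, 0.8, 1.7, 0, 0, 0, 0, 0, 1.6, 3.5, 0, 0, 0, 0, 0, 2.8, 5.1, 0, 0, 0, 0, 0, 4, 6.6, 0, 0, 0, 0, 0, 5.4, 7.9, 0, 0, 0, 0],
)

```text
time: 6.43
position: [0.6117, 0.1276, 0.0957]
tool_rot: [-0.0, 1.0, -0.0, 0.0]
ft_force: [0.1, -1.3, 0.0]
grip_width: 0.0005
grip_force: 0.4
```

Emit:
send_rows(
  moves=[0, 1.6, 1.4, 0, 0, 0, 0, 0, 3.3, 2.4, 0, 0, 0, 0, 0, 5.1, 3.3, 0, 0, 0, 0, 0, 7.1, 3.9, 0, 0, 0, 0, 0, 8.6, 4.4, 0, 0, 0, 0],
)

```text
time: 6.85
position: [0.6991, 0.1713, 0.0958]
tool_rot: [-0.0, 1.0, -0.0, 0.001]
ft_force: [-0.3, -1.3, -1.0]
grip_width: 0.0004
grip_force: 0.4
```

Emit:
send_rows(
  moves=[0, -2, 0, 0, 0, 0, 0, 0.3, -3, 0, 4, 0, 0, 0, 0.6, -4, -1, 8, 0, 0, 0, 1, -5, -4, 11, 0, 0, 0, 1, -6, -8, 11, 0, 0, 0],
)

```text
time: 7.27
position: [0.6422, 0.0944, 0.2129]
tool_rot: [-0.002, 1.0, 0.0, 0.008]
ft_force: [1.1, -0.5, 0.2]
grip_width: 0.0194
grip_force: 0.0
```

Emit:
send_rows(
  moves=[1, -2, -3.6, 0, 0, 0, 0, 1, -4, -7.2, 0, 0, 0, 0, 1, -6, -10.8, 0, 0, 0, 0, 1, -8, -14.4, 0, 0, 0, 0, 1, -10, -18, 0, 0, 0, 0],
)

```text
time: 7.68
position: [0.5367, -0.0892, 0.2058]
tool_rot: [-0.0, 1.0, -0.001, 0.001]
ft_force: [1.4, -0.7, -0.4]
grip_width: 0.0526
grip_force: 0.0
```

```bash
cat > look.py <<'E'
from h import *
np.set_printoptions(precision=4,suppress=True)
def caps(c,zlo=.09,zhi=.14,box=(.35,.78,-.47,.05)):
    W=pts(c);m=((W[...,2]>zlo)&(W[...,2]<zhi)&(W[...,0]>box[0])&(W[...,0]<box[1])&(W[...,1]>box[2])&(W[...,1]<box[3])).astype(np.uint8)
    n,l,st,_=cv2.connectedComponentsWithStats(m)
    for i in range(1,n):
        if st[i,4]>60:
            a=W[l==i];(x,y),r=cv2.minEnclosingCircle(a[:,:2].astype(np.float32))
            print(st[i,:5],'xy %.4f %.4f r %.4f z %.4f'%(x,y,r,np.median(a[:,2])),np.median(c['pixels'][l==i],0))
    return W
if __name__=='__main__':
    c=cam('top');W=caps(c);print(monitor.get_obs()['position'])
    hsv=cv2.cvtColor(c['pixels'],cv2.COLOR_BGR2HSV)
    m=(W[...,2]>.13)&(W[...,2]<.143)&(hsv[...,0]<14)&(hsv[...,1]>150)&(W[...,1]<.3)
    r=cv2.minAreaRect((W[m][:,:2]*1000).astype(np.float32));print('bar',r)
E
python3 look.py
```

```text
[260 142  35  15 367] xy 0.7361 0.0080 r 0.0433 z 0.1372 [ 71. 136. 214.]
[346 181  16  17 211] xy 0.6411 -0.1859 r 0.0205 z 0.1056 [53. 92. 87.]
[386 186  18  17 214] xy 0.6311 -0.2900 r 0.0202 z 0.1059 [ 54. 109. 150.]
[434 203  18  16 227] xy 0.5915 -0.4127 r 0.0205 z 0.1058 [184.  71. 152.]
[396 238  18  16 232] xy 0.5017 -0.3153 r 0.0207 z 0.1058 [42.5 48.  52. ]
[434 241  18  16 233] xy 0.4967 -0.4113 r 0.0206 z 0.1058 [188. 198.  10.]
[279 249  16  14 161] xy 0.4685 -0.0212 r 0.0222 z 0.1131 [110. 164. 200.]
[ 0.533  -0.0956  0.2055]
bar ((732.9856567382812, 106.40660858154297), (25.23174476623535, 280.6355895996094), 1.9003276824951172)
```

The bar is open to about 1.55 rad. I'll go to the green jar first.

Emit:
send_rows(
  moves=[1, 2.5, -2.3, 0, 0, 0, 0, 1, 5, -4.6, 0, 0, 0, 0, 1, 8, -7, 0, 0, 0, 0, 1, 10.5, -9.3, -4, 0, 0, 0, 1, 10.5, -9.3, -6, 0, 0, 0],
)

```text
time: 8.15
position: [0.6484, -0.1857, 0.1469]
tool_rot: [0.001, 1.0, -0.003, 0.005]
ft_force: [0.5, -0.2, 0.3]
grip_width: 0.0848
grip_force: 0.0
```

Emit:
send_rows(
  moves=[1, 0, 0, 0, 0, 0, 0, 1, 0, 0, 0, 0, 0, 0, 1, 0, 0, 0, 0, 0, 0],
)

```text
time: 8.4
position: [0.6427, -0.1798, 0.146]
tool_rot: [-0.0, 1.0, -0.0, 0.0]
ft_force: [1.1, -0.9, 0.5]
grip_width: 0.0872
grip_force: 0.0
```

```bash
python3 - <<'E'
from tip import *
c,W=tip()
from look import caps
caps(cam('top'))
p=monitor.get_obs()['position']
s=c['pixels'];x,y=proj(c,p).astype(int);cv2.imwrite('pics/j.png',cv2.resize(s[y-60:y+90,x-100:x+100],(600,450)))
E
```

```text
tcp [ 0.643 -0.18   0.146] w 0.08717345260502538
324 161 [ 0.653 -0.124  0.206] [114 120 119]
327 173 [ 0.647 -0.129  0.169] [50 59 60]
330 174 [ 0.637 -0.129  0.169] [59 69 68]
333 173 [ 0.634 -0.138  0.169] [61 74 74]
347 156 [ 0.644 -0.225  0.171] [68 72 77]
350 158 [ 0.635 -0.225  0.168] [116 123 130]
353 148 [ 0.632 -0.233  0.196] [108 112 112]
[260 142  35  14 361] xy 0.7346 0.0083 r 0.0433 z 0.1368 [ 77. 145. 223.]
[435 203  17  16 230] xy 0.5917 -0.4123 r 0.0206 z 0.1056 [197.  76. 163.]
[396 238  18  16 231] xy 0.5014 -0.3146 r 0.0206 z 0.1058 [45. 51. 55.]
[434 241  18  16 231] xy 0.4965 -0.4116 r 0.0205 z 0.1054 [200. 212.  10.]
[276 249  19  14 241] xy 0.4705 -0.0162 r 0.0254 z 0.1130 [131. 184. 205.]
```

View pics/j.png

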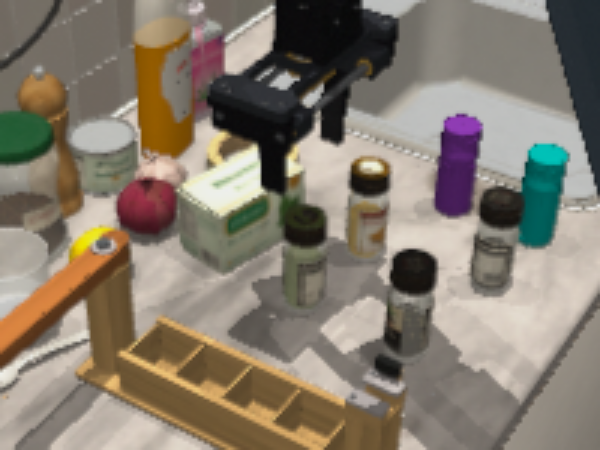

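Fingers at crop (275,170)/(330,125) straddle the green jar at (305,230). Fingertips are at TCP + 0.022. I'll descend and grip.

Emit:
send_rows(
  moves=[1, -0.2, -0.6, -2.5, 0, 0, 0, 1, -0.2, -0.6, -5, 0, 0, 0, 1, -0.2, -0.6, -7.5, 0, 0, 0, 1, -0.2, -0.6, -10, 0, 0, 0, 1, -0.2, -0.6, -10, 0, 0, 0],
  grip_force=25,
)

```text
time: 8.92
position: [0.6379, -0.1841, 0.0419]
tool_rot: [-0.0, 1.0, 0.002, -0.003]
ft_force: [-0.9, 0.7, -1.0]
grip_width: 0.087
grip_force: 0.0
```

Emit:
send_rows(
  moves=[0.3, 0, 0, 0, 0, 0, 0, 0.3, 0, 0, 0, 0, 0, 0, 0.3, 0, 0, 0, 0, 0, 0, 0.3, 0, 0, 0, 0, 0, 0, 0.3, 0, 0, 0, 0, 0, 0],
)

```text
time: 9.33
position: [0.6418, -0.1864, 0.0465]
tool_rot: [-0.0, 1.0, -0.001, 0.001]
ft_force: [-0.4, -0.5, 0.3]
grip_width: 0.0616
grip_force: 0.0
```

Emit:
send_rows(
  moves=[0.3, 0, 0, 0, 0, 0, 0, 0.3, 0, 0, 0, 0, 0, 0, 0.3, 0, 0, 0.3, 0, 0, 0, 0.3, 0, 0, 0.6, 0, 0, 0, 0.3, 0, 0, 1, 0, 0, 0],
)

```text
time: 9.75
position: [0.6404, -0.1858, 0.0545]
tool_rot: [-0.0, 1.0, 0.0, -0.001]
ft_force: [0.9, -0.5, -0.8]
grip_width: 0.0403
grip_force: 25.0
```

Emit:
send_rows(
  moves=[0.3, 0, 0, 2.5, 0, 0, 0, 0.3, 0, 0.3, 5, 0, 0, 0, 0.3, 0.5, 2, 7.5, 0, 0, 0, 0.3, 1.5, 4.5, 8.5, 0, 0, 0, 0.3, 2.3, 7.5, 8.5, 0, 0, 0],
)

```text
time: 10.17
position: [0.6668, -0.1128, 0.144]
tool_rot: [0.001, 1.0, -0.002, 0.004]
ft_force: [0.7, -0.1, -1.1]
grip_width: 0.04
grip_force: 25.0
```

Emit:
send_rows(
  moves=[0.3, 0.5, 3, 0, 0, 0, 0, 0.3, 1, 6, 0, 0, 0, 0, 0.3, 1.5, 8.5, 0, 0, 0, 0, 0.3, 1.5, 9.5, 0, 0, 0, 0, 0.3, 1.5, 9.5, 0, 0, 0, 0],
)

```text
time: 10.58
position: [0.6784, -0.0131, 0.1396]
tool_rot: [-0.002, 1.0, 0.0, -0.0]
ft_force: [0.1, -0.2, -1.7]
grip_width: 0.0402
grip_force: 25.0
```

Emit:
send_rows(
  moves=[0.3, 0, 0, 0, 0, 0, 0, 0.3, 0, 0, 0, 0, 0, 0, 0.3, 0, 0, 0, 0, 0, 0],
)

```text
time: 10.83
position: [0.6787, -0.0179, 0.1397]
tool_rot: [0.001, 1.0, -0.0, -0.0]
ft_force: [0.4, 0.1, -1.2]
grip_width: 0.0399
grip_force: 25.0
```

```bash
cat > held.py <<'E'
from tip import *
import sys
def held():
    o=monitor.get_obs();p=o['position'];print('tcp',p,'w',o['grip_width'],'gf',o['grip_force'])
    c=cam('scene');W=pts(c)
    d=abs(W-p); m=(d[...,0]<.03)&(d[...,1]<.03)&(W[...,2]>p[2]-.08)&(W[...,2]<p[2]+.005)
    a=W[m]
    for z in np.arange(-.075,.005,.01):
        b=a[(a[:,2]>p[2]+z)&(a[:,2]<p[2]+z+.01)]
        if len(b)>4:
            # circle fit, fixed radius
            from scipy.optimize import least_squares
            r=least_squares(lambda q:np.hypot(b[:,0]-q[0],b[:,1]-q[1])-.0205,[p[0],p[1]-.0],loss='soft_l1',f_scale=.001).x
            print('z %.3f'%(p[2]+z+.005),len(b),'c',r,'off',r-p[:2])
    print('zmin',a[:,2].min() if len(a) else None)
    x,y=proj(c,p).astype(int);cv2.imwrite(sys.argv[1],cv2.resize(c['pixels'][max(y-60,0):y+90,max(x-100,0):x+100],(600,450)))
if __name__=='__main__': held()
E
python3 held.py pics/h1.png
```

```text
tcp [ 0.679 -0.018  0.14 ] w 0.03994672857478158 gf 24.97973511402961
z 0.100 41 c [ 0.681 -0.02 ] off [ 0.002 -0.002]
z 0.110 47 c [ 0.681 -0.02 ] off [ 0.002 -0.002]
z 0.120 47 c [ 0.68 -0.02] off [ 0.002 -0.002]
z 0.130 52 c [ 0.681 -0.019] off [ 0.002 -0.002]
z 0.140 48 c [ 0.681 -0.019] off [ 0.002 -0.001]
zmin 0.09359246102648051
```

View pics/h1.png

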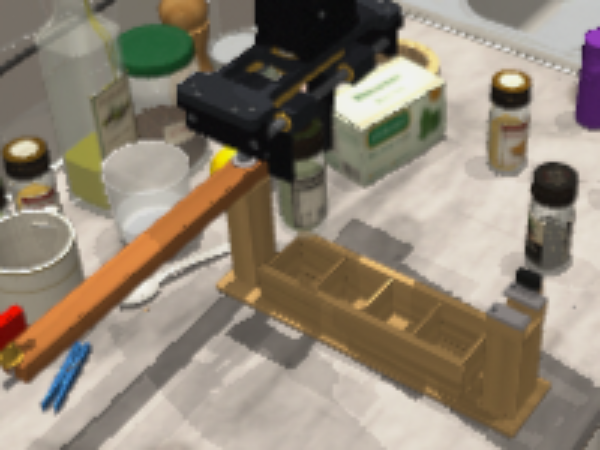

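```bash
python3 - <<'E'
from tip import *
from scipy.optimize import least_squares
c=cam('scene');W=pts(c)
for p in[(.631,-.290),(.526,-.182)]:
    m=(abs(W[...,0]-p[0])<.03)&(abs(W[...,1]-p[1])<.03)&(W[...,2]>.02)&(W[...,2]<.08);b=W[m]
    print(p,len(b),least_squares(lambda q:np.hypot(b[:,0]-q[0],b[:,1]-q[1])-.0205,p,loss='soft_l1',f_scale=.001).x)
m=(W[...,0]>.487)&(W[...,0]<.727)&(abs(W[...,1]+.0157)<.05)&(W[...,2]>.052)&(W[...,2]<.058)
a=W[m]
print('y profile',np.histogram(a[:,1],np.arange(-.056,.026,.004))); print('x',np.histogram(a[abs(a[:,1]+.0157)<.018][:,0],np.arange(.49,.73,.005)))
a=W[(W[...,2]<.116)&(W[...,2]>.11)&(W[...,0]<.5)&(W[...,0]>.44)&(abs(W[...,1]+.0157)<.05)];print('post',a.min(0),a.max(0))
a=W[(W[...,2]<.05)&(W[...,2]>.02)&(W[...,0]<.72)&(W[...,0]>.5)&(W[...,1]>0)&(W[...,1]<.03)];print('leftface',np.median(a,0))
E
```

```text
(0.631, -0.29) 221 [ 0.633 -0.293]
(0.526, -0.182) 268 [ 0.527 -0.184]
y profile (array([  0,   3,  56,  95,  42,   3,   4,   3,   6,   6,   3,   5,   6,
         5,   5,  13,  84, 135,  11,   0]), array([-0.056, -0.052, -0.048, -0.044, -0.04 , -0.036, -0.032, -0.028,
       -0.024, -0.02 , -0.016, -0.012, -0.008, -0.004, -0.   ,  0.004,
        0.008,  0.012,  0.016,  0.02 ,  0.024]))
x (array([0, 0, 7, 2, 0, 0, 0, 0, 0, 0, 0, 0, 3, 2, 0, 0, 0, 0, 0, 0, 0, 0,
       6, 0, 0, 0, 0, 0, 0, 0, 0, 0, 3, 3, 0, 0, 0, 0, 0, 0, 0, 0, 4, 0,
       0, 0, 3]), array([0.49 , 0.495, 0.5  , 0.505, 0.51 , 0.515, 0.52 , 0.525, 0.53 ,
       0.535, 0.54 , 0.545, 0.55 , 0.555, 0.56 , 0.565, 0.57 , 0.575,
       0.58 , 0.585, 0.59 , 0.595, 0.6  , 0.605, 0.61 , 0.615, 0.62 ,
       0.625, 0.63 , 0.635, 0.64 , 0.645, 0.65 , 0.655, 0.66 , 0.665,
       0.67 , 0.675, 0.68 , 0.685, 0.69 , 0.695, 0.7  , 0.705, 0.71 ,
       0.715, 0.72 , 0.725]))
post [ 0.457 -0.038  0.11 ] [0.489 0.005 0.116]
leftface [0.595 0.015 0.035]
```

Jar hangs upright at (0.681, -0.0195) in scene frame, and the well centre is about (0.679, -0.015). I'll correct and lower it.

Emit:
send_rows(
  moves=[0.3, -0.15, 0.3, -1, 0, 0, 0, 0.3, -0.15, 0.3, -2, 0, 0, 0, 0.3, -0.15, 0.3, -3, 0, 0, 0, 0.3, -0.15, 0.3, -3.5, 0, 0, 0, 0.3, -0.15, 0.3, -3.5, 0, 0, 0],
)

```text
time: 11.35
position: [0.6755, -0.0128, 0.102]
tool_rot: [-0.0, 1.0, 0.0, -0.002]
ft_force: [0.2, 0.2, -2.0]
grip_width: 0.0404
grip_force: 25.0
```

Emit:
send_rows(
  moves=[0.3, 0, 0, -0.5, 0, 0, 0, 0.3, 0, 0, -1, 0, 0, 0, 0.3, 0, 0, -1.5, 0, 0, 0, 0.3, 0, 0, -2, 0, 0, 0, 0.3, 0, 0, -2, 0, 0, 0],
)

```text
time: 11.77
position: [0.6765, -0.0128, 0.0834]
tool_rot: [-0.0, 1.0, 0.0, -0.001]
ft_force: [0.6, -0.3, -1.7]
grip_width: 0.0402
grip_force: 25.0
```

```bash
python3 held.py pics/h2.png
```

```text
tcp [ 0.676 -0.013  0.083] w 0.04024239373214797 gf 24.981736873160116
z 0.013 62 c [ 0.668 -0.004] off [-0.009  0.009]
z 0.023 70 c [ 0.669 -0.004] off [-0.008  0.008]
z 0.033 80 c [ 0.671 -0.005] off [-0.006  0.008]
z 0.043 89 c [ 0.673 -0.006] off [-0.004  0.007]
z 0.053 175 c [ 0.675 -0.007] off [-0.001  0.006]
z 0.063 47 c [ 0.679 -0.014] off [ 0.002 -0.002]
z 0.073 45 c [ 0.679 -0.014] off [ 0.002 -0.001]
z 0.083 48 c [ 0.679 -0.014] off [ 0.002 -0.001]
zmin 0.003570588738374825
```

Emit:
send_rows(
  moves=[0.3, 0, -0.1, -0.8, 0, 0, 0, 0.3, 0, -0.1, -1.5, 0, 0, 0, 0.3, 0, -0.1, -2.2, 0, 0, 0, 0.3, 0, -0.1, -2.8, 0, 0, 0, 0.3, 0, -0.1, -2.8, 0, 0, 0],
)

```text
time: 12.23
position: [0.6771, -0.0143, 0.0557]
tool_rot: [-0.0, 1.0, -0.0, -0.0]
ft_force: [0.6, 0.5, -1.3]
grip_width: 0.04
grip_force: 25.0
```

Emit:
send_rows(
  moves=[0.75, 0, 0, -0.1, 0, 0, 0, 0.75, 0, 0, -0.1, 0, 0, 0, 0.75, 0, 0, -0.1, 0, 0, 0, 0.75, 0, 0, -0.1, 0, 0, 0, 0.8, 0, 0, -0.1, 0, 0, 0],
)

```text
time: 12.65
position: [0.6775, -0.014, 0.0559]
tool_rot: [-0.0, 1.0, -0.0, 0.0]
ft_force: [0.1, -0.7, 0.3]
grip_width: 0.0644
grip_force: 0.0
```

Emit:
send_rows(
  moves=[0.8, 0, 0, 0.5, 0, 0, 0, 0.9, 0, 0, 3, 0, 0, 0, 1, 0, 0, 6.5, 0, 0, 0, 1, 0, 0, 10, 0, 0, 0, 1, 0, -2, 10.5, 0, 0, 0],
)

```text
time: 13.07
position: [0.6815, -0.0314, 0.1685]
tool_rot: [-0.002, 1.0, -0.0, 0.006]
ft_force: [1.4, -0.2, 0.8]
grip_width: 0.0848
grip_force: 0.0
```

Emit:
send_rows(
  moves=[1, -1, -4, 0, 0, 0, 0, 1, -1.8, -8, 0, 0, 0, 0, 1, -2.6, -12, 0, 0, 0, 0, 1, -3.4, -16, 0, 0, 0, 0, 1, -4.2, -20, 0, 0, 0, 0],
)

```text
time: 13.48
position: [0.6348, -0.2356, 0.1615]
tool_rot: [-0.0, 1.0, -0.0, 0.0]
ft_force: [1.5, -0.6, -0.7]
grip_width: 0.0872
grip_force: 0.0
```

Emit:
send_rows(
  moves=[1, -0.2, -3, 0, 0, 0, 0, 1, -0.4, -5.6, 0, 0, 0, 0, 1, -0.4, -5.6, 0, 0, 0, 0, 1, -0.4, -5.6, 0, 0, 0, 0],
)

```text
time: 13.82
position: [0.6309, -0.2919, 0.161]
tool_rot: [0.001, 1.0, -0.0, 0.0]
ft_force: [-0.4, 1.1, 0.4]
grip_width: 0.0873
grip_force: 0.0
```

```bash
cat > scn.py <<'E'
from tip import *
from scipy.optimize import least_squares
import sys
# jar fits in scene camera, corrected to the robot/top frame
def fit(W,p,zl=.065,zh=.085):
    m=(abs(W[...,0]-p[0])<.035)&(abs(W[...,1]-p[1])<.035)&(W[...,2]>zl)&(W[...,2]<zh);b=W[m]
    if len(b)<15: return len(b),None
    q=least_squares(lambda q:np.hypot(b[:,0]-q[0],b[:,1]-q[1])-.0205,np.median(b,0)[:2]-[-.005,.01],loss='soft_l1',f_scale=.001).x
    t=W[(abs(W[...,0]-q[0])<.02)&(abs(W[...,1]-q[1])<.02)]
    return len(b),q-[.0015,-.0025+0],'top',np.nanmax(t[t[:,2]<.2][:,2]) 
if __name__=='__main__':
    o=monitor.get_obs();print('tcp',o['position'],o['grip_width'],o['grip_force'])
    W=pts(cam('scene'))
    for n,p in dict(w4=(.679,-.015),w3=(.629,-.015),w2=(.579,-.015),w1=(.529,-.015),green=(.641,-.187),brown=(.632,-.292),blk1=(.526,-.183),blk2=(.502,-.316)).items(): print(n,fit(W,p))
    from look import caps; caps(cam('top'))
E
python3 scn.py
```

```text
tcp [ 0.631 -0.292  0.161] 0.08727623390704162 0.0
w4 (97, array([ 0.678, -0.013]), 'top', np.float64(0.11671586190243559))
w3 (42, array([ 0.678, -0.012]), 'top', np.float64(0.11671586190243559))
w2 (0, None)
w1 (0, None)
green (0, None)
brown (82, array([ 0.632, -0.29 ]), 'top', np.float64(0.10919164351034785))
blk1 (87, array([ 0.526, -0.182]), 'top', np.float64(0.10940310898224125))
blk2 (84, array([ 0.503, -0.315]), 'top', np.float64(0.10980028632407318))
[260 142  35  15 365] xy 0.7345 0.0078 r 0.0429 z 0.1370 [ 79. 148. 226.]
[278 165  17  17 219] xy 0.6780 -0.0142 r 0.0205 z 0.1136 [ 58. 100.  97.]
[434 207  18  12 181] xy 0.5914 -0.4124 r 0.0199 z 0.1059 [202.  78. 167.]
[343 227  17  17 217] xy 0.5254 -0.1821 r 0.0208 z 0.1064 [47. 53. 57.]
[276 249  19  14 240] xy 0.4708 -0.0163 r 0.0254 z 0.1130 [152.5 194.  227. ]
```

Green is in compartment 4 (top z 0.1136). Brown next.

Emit:
send_rows(
  moves=[1, 0, 0.2, -3, 0, 0, 0, 1, 0, 0.2, -6, 0, 0, 0, 1, 0, 0.2, -9, 0, 0, 0, 1, 0, 0.2, -11.5, 0, 0, 0, 0.3, 0, 0.2, -11.5, 0, 0, 0],
)

```text
time: 14.33
position: [0.6276, -0.2832, 0.04]
tool_rot: [-0.001, 1.0, 0.004, -0.005]
ft_force: [-1.0, 0.4, -0.5]
grip_width: 0.0847
grip_force: 0.0
```

Emit:
send_rows(
  moves=[0.3, 0, 0, 0, 0, 0, 0, 0.3, 0, 0, 0, 0, 0, 0, 0.3, 0, 0, 0, 0, 0, 0, 0.3, 0, 0, 0, 0, 0, 0, 0.3, 0, 0, 0, 0, 0, 0],
)

```text
time: 14.75
position: [0.6324, -0.2885, 0.0477]
tool_rot: [-0.0, 1.0, -0.001, 0.001]
ft_force: [0.1, 0.2, -0.1]
grip_width: 0.0546
grip_force: 0.0
```

Emit:
send_rows(
  moves=[0.3, 0, 0, 0, 0, 0, 0, 0.3, 0, 0, 0, 0, 0, 0, 0.3, 0, 0, 0, 0, 0, 0, 0.3, 0, 0, 1, 0, 0, 0, 0.3, 0, 0, 2, 0, 0, 0],
)

```text
time: 15.17
position: [0.6303, -0.2874, 0.0652]
tool_rot: [-0.0, 1.0, 0.001, -0.001]
ft_force: [-0.9, 0.2, -1.8]
grip_width: 0.0405
grip_force: 24.8
```

Emit:
send_rows(
  moves=[0.3, 0, 0, 2.5, 0, 0, 0, 0.3, 0, 0, 5, 0, 0, 0, 0.3, 0, 3, 7.2, 0, 0, 0, 0.3, 0, 7, 7.2, 0, 0, 0, 0.3, 0, 11, 7.2, 0, 0, 0],
)

```text
time: 15.58
position: [0.6328, -0.1787, 0.1409]
tool_rot: [0.001, 1.0, -0.001, 0.003]
ft_force: [1.1, 0.7, -2.9]
grip_width: 0.0404
grip_force: 24.9
```

Emit:
send_rows(
  moves=[0.3, 0, 4, 0, 0, 0, 0, 0.3, 0, 8, 0, 0, 0, 0, 0.3, 0, 12, 0, 0, 0, 0, 0.3, 0, 15, 0, 0, 0, 0, 0.3, 0, 16, 0, 0, 0, 0],
)

```text
time: 16.0
position: [0.6303, -0.0126, 0.1385]
tool_rot: [-0.002, 1.0, 0.001, -0.0]
ft_force: [-0.3, -0.7, -2.4]
grip_width: 0.0403
grip_force: 24.9
```

```bash
python3 held.py pics/h3.png
```

```text
tcp [ 0.63  -0.013  0.138] w 0.04031076383279351 gf 24.86520780767023
z 0.068 7 c [ 0.639 -0.015] off [ 0.009 -0.002]
z 0.078 5 c [ 0.64  -0.011] off [0.009 0.002]
z 0.098 39 c [ 0.632 -0.016] off [ 0.002 -0.003]
z 0.108 52 c [ 0.632 -0.016] off [ 0.002 -0.003]
z 0.118 47 c [ 0.631 -0.015] off [ 0.001 -0.002]
z 0.128 55 c [ 0.632 -0.015] off [ 0.001 -0.002]
z 0.138 48 c [ 0.631 -0.015] off [ 0.001 -0.002]
zmin 0.058789544980883554
```

Emit:
send_rows(
  moves=[0.3, -0.2, 0.1, -1, 0, 0, 0, 0.3, -0.2, 0.1, -2, 0, 0, 0, 0.3, -0.2, 0.1, -3, 0, 0, 0, 0.3, -0.2, 0.1, -3, 0, 0, 0, 0.3, -0.2, 0.1, -3, 0, 0, 0],
)

```text
time: 16.47
position: [0.6283, -0.0184, 0.106]
tool_rot: [0.001, 1.0, 0.0, -0.002]
ft_force: [0.0, -0.8, -2.1]
grip_width: 0.0404
grip_force: 24.9
```

```bash
python3 held.py pics/h4.png
```

```text
tcp [ 0.628 -0.018  0.106] w 0.040358979615178696 gf 24.864130322093843
z 0.036 47 c [ 0.623 -0.022] off [-0.005 -0.003]
z 0.046 51 c [ 0.623 -0.021] off [-0.005 -0.003]
z 0.056 79 c [ 0.622 -0.017] off [-0.007  0.001]
z 0.066 40 c [ 0.63  -0.022] off [ 0.002 -0.003]
z 0.076 41 c [ 0.629 -0.021] off [ 0.001 -0.003]
z 0.086 49 c [ 0.629 -0.021] off [ 0.001 -0.003]
z 0.096 43 c [ 0.63  -0.021] off [ 0.001 -0.002]
z 0.106 49 c [ 0.629 -0.021] off [ 0.001 -0.002]
zmin 0.026036036834914743
```

Emit:
send_rows(
  moves=[0.3, -0.1, 0.45, 0, 0, 0, 0, 0.3, -0.1, 0.45, 0, 0, 0, 0, 0.3, -0.1, 0.45, -0.7, 0, 0, 0, 0.3, -0.1, 0.45, -1.4, 0, 0, 0, 0.3, -0.1, 0.45, -1.8, 0, 0, 0],
)

```text
time: 16.93
position: [0.6278, -0.0123, 0.0887]
tool_rot: [-0.0, 1.0, 0.0, -0.001]
ft_force: [-0.3, -0.3, -1.7]
grip_width: 0.0404
grip_force: 24.9
```

Emit:
send_rows(
  moves=[0.3, 0, 0, -0.8, 0, 0, 0, 0.3, 0, 0, -1.6, 0, 0, 0, 0.3, 0, 0, -2.4, 0, 0, 0, 0.3, 0, 0, -3.2, 0, 0, 0, 0.3, 0, 0, -3.2, 0, 0, 0],
)

```text
time: 17.35
position: [0.6268, -0.0122, 0.0553]
tool_rot: [-0.0, 1.0, 0.0, -0.002]
ft_force: [0.5, 0.1, -2.1]
grip_width: 0.0402
grip_force: 24.9
```

Emit:
send_rows(
  moves=[0.75, 0, -0.1, -0.1, 0, 0, 0, 0.75, 0, -0.1, -0.1, 0, 0, 0, 0.75, 0, -0.1, -0.1, 0, 0, 0, 0.75, 0, -0.1, -0.1, 0, 0, 0, 0.8, 0, -0.1, -0.1, 0, 0, 0],
)

```text
time: 17.77
position: [0.6289, -0.0136, 0.0574]
tool_rot: [-0.0, 1.0, -0.0, 0.001]
ft_force: [-0.3, -0.2, -0.0]
grip_width: 0.0643
grip_force: 0.0
```

Emit:
send_rows(
  moves=[0.8, 0, 0, 0.5, 0, 0, 0, 0.9, 0, 0, 3, 0, 0, 0, 1, 0, 0, 6.5, 0, 0, 0, 1, 0, 0, 10, 0, 0, 0, 1, -1, -1.7, 10.5, 0, 0, 0],
)

```text
time: 18.18
position: [0.6242, -0.0292, 0.169]
tool_rot: [-0.002, 1.0, -0.001, 0.007]
ft_force: [1.1, -0.6, 0.9]
grip_width: 0.0845
grip_force: 0.0
```

Emit:
send_rows(
  moves=[1, -2.1, -3.5, 0, 0, 0, 0, 1, -4.2, -7, 0, 0, 0, 0, 1, -6.3, -10.5, 0, 0, 0, 0, 1, -8.2, -13.5, 0, 0, 0, 0, 1, -9.1, -15.1, 0, 0, 0, 0],
)

```text
time: 18.6
position: [0.5252, -0.1844, 0.1625]
tool_rot: [0.001, 1.0, -0.001, -0.0]
ft_force: [-0.1, 0.3, 0.0]
grip_width: 0.0868
grip_force: 0.0
```

Emit:
send_rows(
  moves=[1, 0, 0, 0, 0, 0, 0, 1, 0, 0, 0, 0, 0, 0, 1, 0, 0, 0, 0, 0, 0],
)

```text
time: 18.85
position: [0.5278, -0.1811, 0.1621]
tool_rot: [-0.0, 1.0, 0.0, 0.0]
ft_force: [-0.0, 0.6, -1.4]
grip_width: 0.0873
grip_force: 0.0
```

```bash
python3 scn.py
```

```text
tcp [ 0.528 -0.181  0.162] 0.08729072729007663 0.0
w4 (99, array([ 0.678, -0.013]), 'top', np.float64(0.11713232424047647))
w3 (138, array([ 0.63 , -0.012]), 'top', np.float64(0.11735787405177339))
w2 (39, array([ 0.628, -0.013]), 'top', np.float64(0.11735787405177339))
w1 (0, None)
green (0, None)
brown (0, None)
blk1 (91, array([ 0.526, -0.182]), 'top', np.float64(0.10967516630110084))
blk2 (79, array([ 0.502, -0.316]), 'top', np.float64(0.11018788335953614))
[260 142  35  14 368] xy 0.7361 0.0079 r 0.0432 z 0.1371 [ 73. 137. 216.]
[278 165  17  17 219] xy 0.6775 -0.0144 r 0.0204 z 0.1135 [54. 93. 89.]
[278 185  16  17 213] xy 0.6272 -0.0141 r 0.0204 z 0.1137 [ 56. 113. 155.]
[434 203  18  16 227] xy 0.5914 -0.4125 r 0.0207 z 0.1058 [187.  72. 154.]
[434 241  18  16 234] xy 0.4974 -0.4114 r 0.0208 z 0.1057 [190. 200.  10.]
[276 249  19  14 240] xy 0.4705 -0.0162 r 0.0255 z 0.1132 [150.5 181.  216. ]
```

Brown is seated in compartment 3. Now the first black jar goes to compartment 2.

Emit:
send_rows(
  moves=[1, -0.2, -0.1, -3, 0, 0, 0, 1, -0.2, -0.1, -6, 0, 0, 0, 1, -0.2, -0.1, -9, 0, 0, 0, 1, -0.2, -0.1, -11.6, 0, 0, 0, 0.3, -0.2, -0.1, -11.6, 0, 0, 0],
)

```text
time: 19.37
position: [0.5225, -0.1794, 0.0412]
tool_rot: [-0.001, 1.0, 0.003, -0.004]
ft_force: [-0.4, -0.4, 0.0]
grip_width: 0.0846
grip_force: 0.0
```

Emit:
send_rows(
  moves=[0.3, 0, 0, 0, 0, 0, 0, 0.3, 0, 0, 0, 0, 0, 0, 0.3, 0, 0, 0, 0, 0, 0, 0.3, 0, 0, 0, 0, 0, 0, 0.3, 0, 0, 0, 0, 0, 0],
)

```text
time: 19.78
position: [0.5263, -0.1829, 0.0472]
tool_rot: [-0.0, 1.0, -0.001, 0.001]
ft_force: [1.3, -0.5, -0.3]
grip_width: 0.0547
grip_force: 0.0
```

Emit:
send_rows(
  moves=[0.3, 0, 0, 0, 0, 0, 0, 0.3, 0, 0, 0, 0, 0, 0, 0.3, 0, 0, 0, 0, 0, 0, 0.3, 0, 0, 1, 0, 0, 0, 0.3, 0, 0, 2, 0, 0, 0],
)

```text
time: 20.2
position: [0.5246, -0.1822, 0.0658]
tool_rot: [-0.0, 1.0, 0.001, -0.001]
ft_force: [-0.3, 0.5, -1.8]
grip_width: 0.0398
grip_force: 25.0
```

Emit:
send_rows(
  moves=[0.3, 0, 0, 2.5, 0, 0, 0, 0.3, 0, 0, 5, 0, 0, 0, 0.3, 1, 2, 7.2, 0, 0, 0, 0.3, 2, 5, 7.2, 0, 0, 0, 0.3, 3, 8, 7.2, 0, 0, 0],
)

```text
time: 20.62
position: [0.5571, -0.103, 0.1406]
tool_rot: [0.001, 1.0, -0.001, 0.003]
ft_force: [0.2, 0.0, -2.9]
grip_width: 0.0404
grip_force: 25.0
```

Emit:
send_rows(
  moves=[0.3, 1, 3, 0, 0, 0, 0, 0.3, 1.9, 6, 0, 0, 0, 0, 0.3, 1.9, 8, 0, 0, 0, 0, 0.3, 1.9, 8.7, 0, 0, 0, 0, 0.3, 1.9, 8.7, 0, 0, 0, 0],
)

```text
time: 21.03
position: [0.5738, -0.0139, 0.1382]
tool_rot: [-0.002, 1.0, -0.0, -0.0]
ft_force: [0.1, -0.3, -1.0]
grip_width: 0.0399
grip_force: 25.0
```

Emit:
send_rows(
  moves=[0.3, 0, 0, -1, 0, 0, 0, 0.3, 0, 0, -2, 0, 0, 0, 0.3, 0, 0, -2.8, 0, 0, 0, 0.3, 0, 0, -2.8, 0, 0, 0, 0.3, 0, 0, -2.8, 0, 0, 0],
)

```text
time: 21.45
position: [0.5734, -0.0164, 0.1084]
tool_rot: [0.001, 1.0, 0.0, -0.001]
ft_force: [0.3, 0.7, -1.2]
grip_width: 0.0402
grip_force: 25.0
```

```bash
python3 held.py pics/h5.png
```

```text
tcp [ 0.573 -0.016  0.108] w 0.04018538357595882 gf 24.99999857875082
z 0.038 47 c [ 0.571 -0.02 ] off [-0.002 -0.004]
z 0.048 72 c [ 0.572 -0.021] off [-0.001 -0.004]
z 0.058 64 c [ 0.57  -0.009] off [-0.004  0.007]
z 0.068 36 c [ 0.576 -0.018] off [ 0.002 -0.002]
z 0.078 40 c [ 0.575 -0.018] off [ 0.001 -0.001]
z 0.088 54 c [ 0.575 -0.017] off [ 0.002 -0.001]
z 0.098 52 c [ 0.575 -0.017] off [ 0.001 -0.001]
z 0.108 51 c [ 0.575 -0.018] off [ 0.002 -0.001]
zmin 0.02887391427117292
```

Emit:
send_rows(
  moves=[0.3, 0.4, 0.2, 0, 0, 0, 0, 0.3, 0.4, 0.2, 0, 0, 0, 0, 0.3, 0.4, 0.2, -0.7, 0, 0, 0, 0.3, 0.4, 0.2, -1.4, 0, 0, 0, 0.3, 0.4, 0.2, -2, 0, 0, 0],
)

```text
time: 21.92
position: [0.578, -0.0134, 0.089]
tool_rot: [-0.0, 1.0, 0.0, -0.0]
ft_force: [-1.1, -0.3, -1.1]
grip_width: 0.0402
grip_force: 25.0
```

Emit:
send_rows(
  moves=[0.3, 0, 0, -0.8, 0, 0, 0, 0.3, 0, 0, -1.6, 0, 0, 0, 0.3, 0, 0, -2.4, 0, 0, 0, 0.3, 0, 0, -3.2, 0, 0, 0, 0.3, 0, 0, -3.2, 0, 0, 0],
)

```text
time: 22.33
position: [0.5769, -0.0132, 0.0556]
tool_rot: [-0.0, 1.0, 0.0, -0.002]
ft_force: [0.4, -0.1, -1.3]
grip_width: 0.0398
grip_force: 25.0
```

Emit:
send_rows(
  moves=[0.75, 0, -0.1, -0.1, 0, 0, 0, 0.75, 0, -0.1, -0.1, 0, 0, 0, 0.75, 0, -0.1, -0.1, 0, 0, 0, 0.75, 0, -0.1, -0.1, 0, 0, 0, 0.8, 0, -0.1, -0.1, 0, 0, 0],
)

```text
time: 22.75
position: [0.5788, -0.0146, 0.0572]
tool_rot: [-0.0, 1.0, -0.0, 0.001]
ft_force: [-1.4, -0.8, -0.7]
grip_width: 0.0644
grip_force: 0.0
```

Emit:
send_rows(
  moves=[0.8, 0, 0, 0.5, 0, 0, 0, 0.9, 0, 0, 3, 0, 0, 0, 1, 0, 0, 6.5, 0, 0, 0, 1, 0, 0, 10, 0, 0, 0, 1, -0.5, -2, 10.5, 0, 0, 0],
)

```text
time: 23.17
position: [0.5779, -0.033, 0.1683]
tool_rot: [-0.002, 1.0, -0.001, 0.006]
ft_force: [1.4, -0.3, 0.6]
grip_width: 0.0845
grip_force: 0.0
```

Emit:
send_rows(
  moves=[1, -1, -3.8, 0, 0, 0, 0, 1, -2, -7.6, 0, 0, 0, 0, 1, -3, -11.4, 0, 0, 0, 0, 1, -4, -15.2, 0, 0, 0, 0, 1, -5, -19, 0, 0, 0, 0],
)

```text
time: 23.58
position: [0.5227, -0.2261, 0.1625]
tool_rot: [-0.0, 1.0, -0.0, 0.0]
ft_force: [-0.4, 0.6, 0.1]
grip_width: 0.087
grip_force: 0.0
```

Emit:
send_rows(
  moves=[1, -1, -4, 0, 0, 0, 0, 1, -2, -8, 0, 0, 0, 0, 1, -2, -9, 0, 0, 0, 0, 1, -2, -9, 0, 0, 0, 0, 1, -2, -9, 0, 0, 0, 0],
)

```text
time: 24.0
position: [0.503, -0.3142, 0.1618]
tool_rot: [0.001, 1.0, 0.001, -0.0]
ft_force: [-0.2, 0.1, 0.2]
grip_width: 0.0872
grip_force: 0.0
```

```bash
python3 scn.py
```

```text
tcp [ 0.503 -0.314  0.162] 0.08715334187518682 0.0
w4 (98, array([ 0.678, -0.013]), 'top', np.float64(0.11841132225596243))
w3 (137, array([ 0.63 , -0.012]), 'top', np.float64(0.11783591708843677))
w2 (146, array([ 0.58 , -0.012]), 'top', np.float64(0.11871531601380046))
w1 (43, array([ 0.578, -0.012]), 'top', np.float64(0.11871531601380046))
green (0, None)
brown (0, None)
blk1 (0, None)
blk2 (76, array([ 0.503, -0.315]), 'top', np.float64(0.11006541557077223))
[260 142  35  14 355] xy 0.7333 0.0084 r 0.0430 z 0.1369 [ 74. 139. 218.]
[278 165  17  17 217] xy 0.6780 -0.0142 r 0.0205 z 0.1137 [54. 95. 91.]
[278 185  16  17 213] xy 0.6273 -0.0140 r 0.0204 z 0.1136 [ 56. 115. 158.]
[434 203  18  16 222] xy 0.5913 -0.4134 r 0.0209 z 0.1057 [189.  73. 156.]
[277 205  17  17 217] xy 0.5771 -0.0140 r 0.0204 z 0.1138 [47. 52. 57.]
[403 240  11  14 134] xy 0.4997 -0.3184 r 0.0184 z 0.1064 [32. 35. 37.]
[276 249  19  14 241] xy 0.4708 -0.0163 r 0.0253 z 0.1133 [156. 191. 220.]
```

Three are seated. The last black jar goes to compartment 1.

Emit:
send_rows(
  moves=[1, 0, 0, -3, 0, 0, 0, 1, 0, 0, -6, 0, 0, 0, 1, 0, 0, -9, 0, 0, 0, 1, 0, 0, -11.6, 0, 0, 0, 0.3, 0, 0, -11.6, 0, 0, 0],
)

```text
time: 24.52
position: [0.5006, -0.3092, 0.041]
tool_rot: [-0.001, 1.0, 0.004, -0.004]
ft_force: [-0.6, 0.8, 0.0]
grip_width: 0.0848
grip_force: 0.0
```

Emit:
send_rows(
  moves=[0.3, 0, 0, 0, 0, 0, 0, 0.3, 0, 0, 0, 0, 0, 0, 0.3, 0, 0, 0, 0, 0, 0, 0.3, 0, 0, 0, 0, 0, 0, 0.3, 0, 0, 0, 0, 0, 0],
)

```text
time: 24.93
position: [0.5042, -0.3151, 0.0474]
tool_rot: [-0.0, 1.0, -0.001, 0.001]
ft_force: [0.5, -0.1, 0.3]
grip_width: 0.0551
grip_force: 0.0
```

Emit:
send_rows(
  moves=[0.3, 0, 0, 0, 0, 0, 0, 0.3, 0, 0, 0, 0, 0, 0, 0.3, 0, 0, 0, 0, 0, 0, 0.3, 0, 0, 1, 0, 0, 0, 0.3, 0, 0, 2, 0, 0, 0],
)

```text
time: 25.35
position: [0.5025, -0.3139, 0.0656]
tool_rot: [0.0, 1.0, 0.001, -0.001]
ft_force: [-0.3, -0.0, -2.1]
grip_width: 0.0403
grip_force: 24.9
```

Emit:
send_rows(
  moves=[0.3, 0, 0, 2.5, 0, 0, 0, 0.3, 0, 0, 5, 0, 0, 0, 0.3, 0.6, 2, 7.2, 0, 0, 0, 0.3, 1.2, 5, 7.2, 0, 0, 0, 0.3, 1.8, 8, 7.2, 0, 0, 0],
)

```text
time: 25.77
position: [0.5227, -0.2353, 0.1405]
tool_rot: [0.001, 1.0, -0.001, 0.002]
ft_force: [0.7, 1.2, -2.5]
grip_width: 0.0403
grip_force: 24.9
```

Emit:
send_rows(
  moves=[0.3, 0.2, 3, 0, 0, 0, 0, 0.3, 0.4, 6.5, 0, 0, 0, 0, 0.3, 0.7, 10, 0, 0, 0, 0, 0.3, 0.7, 14, 0, 0, 0, 0, 0.3, 0.7, 17, 0, 0, 0, 0],
)

```text
time: 26.18
position: [0.5276, -0.0617, 0.1384]
tool_rot: [-0.0, 1.0, 0.001, -0.0]
ft_force: [-0.5, -0.7, -2.6]
grip_width: 0.0399
grip_force: 24.9
```

Emit:
send_rows(
  moves=[0.3, 0, 3, 0, 0, 0, 0, 0.3, 0, 5, 0, 0, 0, 0, 0.3, 0, 5, -1, 0, 0, 0, 0.3, 0, 5, -2, 0, 0, 0, 0.3, 0, 5, -2, 0, 0, 0],
)

```text
time: 26.6
position: [0.527, -0.0147, 0.1161]
tool_rot: [-0.0, 1.0, 0.0, -0.002]
ft_force: [0.1, -0.4, -1.6]
grip_width: 0.0406
grip_force: 24.9
```

```bash
python3 held.py pics/h6.png
```

```text
tcp [ 0.527 -0.015  0.116] w 0.04055685431975419 gf 24.94445082382299
z 0.046 88 c [ 0.528 -0.005] off [0.001 0.01 ]
z 0.056 99 c [ 0.526 -0.005] off [-0.001  0.009]
z 0.076 43 c [ 0.527 -0.017] off [ 0.    -0.002]
z 0.086 42 c [ 0.527 -0.016] off [-0.    -0.001]
z 0.096 53 c [ 0.528 -0.016] off [ 0.001 -0.001]
z 0.106 56 c [ 0.527 -0.015] off [ 0.    -0.001]
z 0.116 52 c [ 0.527 -0.015] off [ 0.    -0.001]
zmin 0.036347483428717936
```

Emit:
send_rows(
  moves=[0.3, 0.15, 0.1, -1, 0, 0, 0, 0.3, 0.15, 0.1, -1.8, 0, 0, 0, 0.3, 0.15, 0.1, -2.6, 0, 0, 0, 0.3, 0.15, 0.1, -3.2, 0, 0, 0, 0.3, 0.15, 0.1, -3.2, 0, 0, 0],
)

```text
time: 27.07
position: [0.5286, -0.0137, 0.0839]
tool_rot: [0.0, 1.0, 0.0, -0.002]
ft_force: [0.0, 0.1, -2.1]
grip_width: 0.0404
grip_force: 24.9
```

Emit:
send_rows(
  moves=[0.3, 0, 0, -0.8, 0, 0, 0, 0.3, 0, 0, -1.6, 0, 0, 0, 0.3, 0, 0, -2.3, 0, 0, 0, 0.3, 0, 0, -2.8, 0, 0, 0, 0.3, 0, 0, -2.8, 0, 0, 0],
)

```text
time: 27.48
position: [0.5289, -0.0133, 0.0564]
tool_rot: [-0.0, 1.0, 0.0, -0.001]
ft_force: [-0.0, 0.5, -1.6]
grip_width: 0.0401
grip_force: 24.9
```

Emit:
send_rows(
  moves=[0.75, -0.1, -0.1, -0.1, 0, 0, 0, 0.75, -0.1, -0.1, -0.1, 0, 0, 0, 0.75, -0.1, -0.1, -0.1, 0, 0, 0, 0.75, -0.1, -0.1, -0.1, 0, 0, 0, 0.8, -0.1, -0.1, -0.1, 0, 0, 0],
)

```text
time: 27.9
position: [0.5292, -0.0146, 0.0572]
tool_rot: [-0.0, 1.0, -0.0, 0.001]
ft_force: [0.3, -0.5, -0.4]
grip_width: 0.0644
grip_force: 0.0
```

Emit:
send_rows(
  moves=[0.8, 0, 0, 0.5, 0, 0, 0, 0.8, 0, 0, 3, 0, 0, 0, 0.5, 0, 0, 6.5, 0, 0, 0, 0, 0, 0, 10, 0, 0, 0, 0, 0, 0, 13, 0, 0, 0],
)

```text
time: 28.32
position: [0.529, -0.0145, 0.1892]
tool_rot: [-0.0, 1.0, -0.0, 0.001]
ft_force: [1.4, -0.4, -0.1]
grip_width: 0.0568
grip_force: 0.0
```

```bash
python3 scn.py; python3 - <<'E'
from h import *
np.set_printoptions(precision=3,suppress=True)
c=cam('scene');W=pts(c)
m=(W[...,0]>.66)&(W[...,0]<.95)&(W[...,1]>.02)&(W[...,1]<.32)&(W[...,2]>.02)&(W[...,2]<.3)
g={}
for p in W[m]:
    k=(round(p[0]/.03),round(p[1]/.04)); g[k]=max(g.get(k,0),p[2])
print('y:',[round(j*.04,2) for j in range(1,9)])
for i in range(22,32): print(round(i*.03,2),[round(float(g.get((i,j),0)),2) for j in range(1,9)])
cv2.imwrite('pics/beh.png',np.hstack([c['pixels'][100:330,120:400],cam('top')['pixels'][100:330,150:450]]))
E
```

```text
tcp [ 0.529 -0.015  0.189] 0.056834644631843 0.0
w4 (96, array([ 0.678, -0.013]), 'top', np.float64(0.11786779240617022))
w3 (137, array([ 0.63 , -0.012]), 'top', np.float64(0.11675237388603617))
w2 (146, array([ 0.58 , -0.012]), 'top', np.float64(0.11757184091019553))
w1 (145, array([ 0.53 , -0.013]), 'top', np.float64(0.11843166597324141))
green (0, None)
brown (0, None)
blk1 (0, None)
blk2 (0, None)
[260 142  35  15 367] xy 0.7332 0.0083 r 0.0430 z 0.1370 [ 71. 135. 213.]
[278 165  17  17 219] xy 0.6776 -0.0143 r 0.0205 z 0.1136 [53. 92. 88.]
[278 185  16  17 213] xy 0.6272 -0.0141 r 0.0203 z 0.1135 [ 55. 111. 153.]
[434 203  18  16 227] xy 0.5918 -0.4126 r 0.0205 z 0.1057 [184.  71. 152.]
[278 205  16   8  81] xy 0.5842 -0.0156 r 0.0189 z 0.1140 [41. 44. 49.]
[434 241  18  16 235] xy 0.4963 -0.4112 r 0.0209 z 0.1056 [187. 197.  10.]
y: [0.04, 0.08, 0.12, 0.16, 0.2, 0.24, 0.28, 0.32]
0.66 [0.0, 0.0, 0.0, 0.0, 0.0, 0.0, 0.0, 0.0]
0.69 [0.0, 0.0, 0.0, 0.0, 0.0, 0.0, 0.0, 0.0]
0.72 [0.14, 0.14, 0.14, 0.14, 0.14, 0.18, 0.18, 0.0]
0.75 [0.14, 0.14, 0.14, 0.14, 0.14, 0.17, 0.17, 0.0]
0.78 [0.0, 0.0, 0.0, 0.0, 0.0, 0.0, 0.0, 0.0]
0.81 [0.09, 0.0, 0.1, 0.1, 0.3, 0.3, 0.1, 0.09]
0.84 [0.09, 0.1, 0.1, 0.1, 0.0, 0.3, 0.3, 0.3]
0.87 [0.09, 0.1, 0.1, 0.1, 0.0, 0.24, 0.18, 0.21]
0.9 [0.0, 0.0, 0.1, 0.1, 0.0, 0.0, 0.0, 0.0]
0.93 [0.11, 0.11, 0.11, 0.11, 0.11, 0.0, 0.0, 0.0]
```

View pics/beh.png

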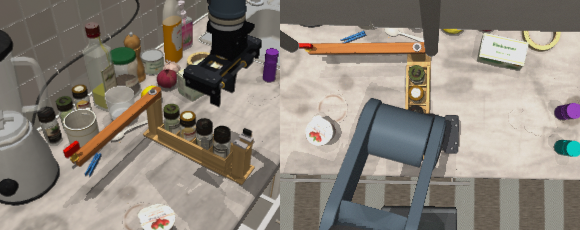

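All four jars stand in the rack and the bar is open at top-crop (365,47). The blender is behind it, so I'll check clearances for the closing push.

```bash
python3 - <<'E'
from h import *
np.set_printoptions(precision=3,suppress=True)
c=cam('scene');W=pts(c);t=cam('top');V=pts(t)
A=np.vstack([W.reshape(-1,3),V.reshape(-1,3)])
for y in np.arange(-.02,.34,.03):
    r=[]
    for zl,zh in((.03,.12),(.16,.25),(.25,.4),(.4,.6)):
        a=A[(A[:,1]>y)&(A[:,1]<y+.03)&(A[:,2]>zl)&(A[:,2]<zh)&(A[:,0]>.765)&(A[:,0]<1)]; r.append(round(float(np.sort(a[:,0])[3]),3) if len(a)>4 else None)
    print(round(y,2),r)
h=cv2.cvtColor(t['pixels'],cv2.COLOR_BGR2HSV)
for m in[(V[...,2]>.13)&(V[...,2]<.143)&(V[...,0]>.7)&(V[...,1]>-.04)&(V[...,1]<.3)]:
    q=V[m]; print(np.polyfit(q[:,1],q[:,0],1))
E
```

```text
-0.02 [0.811, 0.902, 0.919, None]
0.01 [0.814, None, None, None]
0.04 [0.92, None, None, None]
0.07 [0.841, None, None, None]
0.1 [0.813, None, None, None]
0.13 [0.812, None, None, None]
0.16 [0.823, None, None, None]
0.19 [None, None, 0.805, None]
0.22 [0.83, 0.81, 0.805, None]
0.25 [0.82, 0.839, 0.824, None]
0.28 [0.819, 0.837, 0.822, None]
0.31 [0.822, 0.845, 0.826, None]
0.34 [0.824, 0.877, 0.844, None]
[-0.033  0.736]
```

Emit:
send_rows(
  moves=[0, 3.7, 1.4, 0, 0, 0, 0, 0, 7.4, 2.8, 0, 0, 0, 0, 0, 11, 4.2, 0, 0, 0, 0, 0, 14.6, 5.6, 0, 0, 0, 0, 0, 18.2, 7, 0, 0, 0, 0],
)

```text
time: 29.03
position: [0.711, 0.0563, 0.184]
tool_rot: [-0.0, 1.0, 0.0, -0.002]
ft_force: [0.7, -0.3, 0.5]
grip_width: 0.0031
grip_force: 0.0
```

Emit:
send_rows(
  moves=[0, 3, 1, 0, 0, 0, 0, 0, 5.5, 2, 0, 0, 0, 0, 0, 5.7, 2, 0, 0, 0, 0, 0, 5.7, 2, 0, 0, 0, 0, 0, 5.7, 2, 0, 0, 0, 0],
)

```text
time: 29.45
position: [0.766, 0.0753, 0.184]
tool_rot: [-0.0, 1.0, -0.0, -0.003]
ft_force: [-1.1, -0.8, -0.0]
grip_width: 0.0002
grip_force: 0.0
```

Emit:
send_rows(
  moves=[0, 0.3, 0, -1, 0, 0, 0, 0, 0.3, 0, -3, 0, 0, 0, 0, 0.3, 0, -5, 0, 0, 0, 0, 0.3, 0, -7, 0, 0, 0, 0, 0.3, 0, -8, 0, 0, 0],
)

```text
time: 29.87
position: [0.7677, 0.0749, 0.1031]
tool_rot: [0.0, 1.0, 0.0, -0.003]
ft_force: [-1.3, -0.0, 0.2]
grip_width: 0.0003
grip_force: 0.0
```

Emit:
send_rows(
  moves=[0, 0, 0, 0, 0, 0, 0, 0, 0, 0, 0, 0, 0, 0],
)

```text
time: 30.03
position: [0.77, 0.0751, 0.1061]
tool_rot: [0.0, 1.0, 0.0, -0.001]
ft_force: [0.0, 0.1, 0.3]
grip_width: 0.0006
grip_force: 0.0
```

Emit:
send_rows(
  moves=[0, -1.5, 1.1, 0, 0, 0, 0, 0, -3.9, 3.2, 0, 0, 0, 0, 0, -5.5, 4, 0, 0, 0, 0, 0, -7, 4.7, 0, 0, 0, 0, 0, -8.9, 5.1, 0, 0, 0, 0],
)

```text
time: 30.45
position: [0.6843, 0.1273, 0.1096]
tool_rot: [-0.0, 1.0, 0.0, 0.004]
ft_force: [1.6, -0.7, 0.4]
grip_width: 0.0004
grip_force: 0.5
```

Emit:
send_rows(
  moves=[0, -1.9, 0.2, 0, 0, 0, 0, 0, -4, 0, 0, 0, 0, 0, 0, -6.1, -0.2, 0, 0, 0, 0, 0, -7.9, -1.2, 0, 0, 0, 0, 0, -9.5, -2.4, 0, 0, 0, 0],
)

```text
time: 30.87
position: [0.5877, 0.103, 0.1092]
tool_rot: [-0.001, 1.0, 0.0, 0.003]
ft_force: [1.5, 0.2, -0.0]
grip_width: 0.0004
grip_force: 0.4
```

Emit:
send_rows(
  moves=[0, -1.1, -1.6, 0, 0, 0, 0, 0, -2.1, -3.3, 0, 0, 0, 0, 0, -2.7, -4.8, 0, 0, 0, 0, 0, -3.1, -6.1, 0, 0, 0, 0, 0, -3.4, -7, 0, 0, 0, 0],
)

```text
time: 31.28
position: [0.5541, 0.0312, 0.1084]
tool_rot: [0.0, 1.0, -0.0, 0.002]
ft_force: [0.7, 0.5, -0.1]
grip_width: 0.0004
grip_force: 0.3
```

Emit:
send_rows(
  moves=[0, -0.2, -0.7, 0, 0, 0, 0, 0, -0.3, -1.3, 0, 0, 0, 0, 0, -0.4, -1.8, 0, 0, 0, 0, 0, -0.4, -2.1, 0, 0, 0, 0, 0, -0.4, -2.3, 0, 0, 0, 0],
)

```text
time: 31.7
position: [0.5488, 0.0094, 0.1066]
tool_rot: [-0.0, 1.0, 0.0, -0.0]
ft_force: [-0.2, 0.8, 0.9]
grip_width: 0.0004
grip_force: 0.3
```

```bash
python3 - <<'E'
from h import *
c=cam('top');s=cam('scene');print(monitor.get_obs()['position'],monitor.get_obs()['ft_force'])
cv2.imwrite('pics/cl.png',np.hstack([cv2.resize(c['pixels'][120:280,200:360],(400,400)),cv2.resize(s['pixels'][150:300,250:400],(400,400))]))
E
```

```text
[0.54878486 0.0093763  0.10649026] [-1.02843065  0.96487565 -0.80401592]
```

View pics/cl.png

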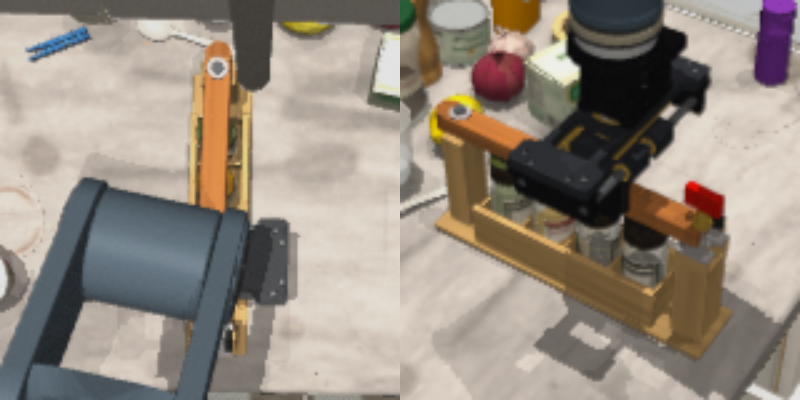

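The bar is nearly shut (bar end over the lock post at scene-crop (700,230)). I'll push on until it meets the stop.

Emit:
send_rows(
  moves=[0, 0, -0.15, 0, 0, 0, 0, 0, 0, -0.3, 0, 0, 0, 0, 0, 0, -0.4, 0, 0, 0, 0, 0, 0, -0.4, 0, 0, 0, 0],
)

```text
time: 32.13
position: [0.5486, 0.0063, 0.1065]
tool_rot: [0.0, 1.0, 0.001, -0.0]
ft_force: [0.1, 3.7, -0.8]
grip_width: 0.0005
grip_force: 1.6
```

Emit:
send_rows(
  moves=[0, 0, -0.15, 0, 0, 0, 0, 0, 0, -0.3, 0, 0, 0, 0, 0, 0, -0.3, 0, 0, 0, 0],
)

```text
time: 32.38
position: [0.5486, 0.0062, 0.1065]
tool_rot: [0.001, 1.0, 0.003, -0.0]
ft_force: [1.8, 12.4, 0.6]
grip_width: 0.0002
grip_force: 6.1
```

The bar is against its end stop (12 N). I'll retreat and measure the peg.

Emit:
send_rows(
  moves=[0, 0, 1.3, 0, 0, 0, 0, 0, 0, 2.5, 2, 0, 0, 0, 0.3, 0, 3, 6, 0, 0, 0, 0.5, 0, 5, 9, 0, 0, 0, 0.5, 0, 9, 10, 0, 0, 0],
)

```text
time: 32.8
position: [0.5528, 0.09, 0.2116]
tool_rot: [0.002, 1.0, -0.002, 0.005]
ft_force: [1.9, 0.2, -0.7]
grip_width: 0.0129
grip_force: 0.0
```

Emit:
send_rows(
  moves=[0.5, 0, 4, 0, 0, 0, 0, 0.5, 0, 8, 0, 0, 0, 0, 0.5, 0, 12, 0, 0, 0, 0, 0.5, 0, 14, 0, 0, 0, 0, 0.5, 0, 14, 0, 0, 0, 0],
)

```text
time: 33.22
position: [0.5485, 0.2369, 0.2069]
tool_rot: [-0.003, 1.0, 0.0, 0.001]
ft_force: [0.7, -0.8, 0.2]
grip_width: 0.0411
grip_force: 0.0
```

```bash
cat > peg.py <<'E'
from h import *
np.set_printoptions(precision=4,suppress=True)
print(monitor.get_obs()['position'])
for n in('top','scene'):
    c=cam(n);W=pts(c);h=cv2.cvtColor(c['pixels'],cv2.COLOR_BGR2HSV)
    red=((h[...,0]<6)|(h[...,0]>172))&(h[...,1]>170)&(abs(W[...,0]-.472)<.06)&(abs(W[...,1])<.08)
    a=W[red]
    if len(a)<5: print(n,'none');continue
    t=a[a[:,2]>np.percentile(a[:,2],90)-.006]; r=cv2.minAreaRect((t[:,:2]*1000).astype(np.float32));print(n,len(a),'ztop',np.percentile(a[:,2],90),r)
    if n=='top':
        m=(W[...,2]>.132)&(W[...,2]<.143)&(W[...,0]>.5)&(W[...,0]<.76)&(abs(W[...,1])<.08);q=W[m];k=np.polyfit(q[:,0],q[:,1],1);print('bar slope',k[0],'y at .472,.6',np.polyval(k,[.472,.6]))
E
python3 peg.py
```

```text
[0.5485 0.2369 0.2069]
top 58 ztop 0.17709308980215774 ((472.57904052734375, -16.308494567871094), (8.547680854797363, 32.169639587402344), 87.05758666992188)
bar slope -0.00011382571456313356 y at .472,.6 [-0.0155 -0.0156]
scene 118 ztop 0.17646556054505205 ((472.4893798828125, -13.823166847229004), (8.492581367492676, 33.40416717529297), 84.58000946044922)
```

Emit:
send_rows(
  moves=[0.5, -1.2, -3.8, 0, 0, 0, 0, 0.5, -2.4, -7.6, 0, 0, 0, 0, 0.5, -3.6, -11.4, 0, 0, 0, 0, 0.5, -4.8, -15.2, 0, 0, 0, 0, 0.5, -6, -19, 0, 0, 0, 0],
)

```text
time: 33.73
position: [0.4876, 0.0394, 0.2067]
tool_rot: [0.0, 1.0, -0.001, -0.0]
ft_force: [0.1, -0.6, 0.2]
grip_width: 0.0435
grip_force: 0.0
```

Emit:
send_rows(
  moves=[0.5, -1, -3.5, 0, 0, 0, 0, 0.5, -1.6, -6.2, 0, 0, 0, 0, 0.5, -1.6, -6.2, -1, 0, 0, 0, 0.5, -1.6, -6.2, -2, 0, 0, 0, 0.5, -1.6, -6.2, -2, 0, 0, 0],
)

```text
time: 34.15
position: [0.4709, -0.0215, 0.1855]
tool_rot: [0.002, 1.0, -0.0, -0.002]
ft_force: [-0.5, 1.0, -0.8]
grip_width: 0.0434
grip_force: 0.0
```

Emit:
send_rows(
  moves=[0.5, 0, 0, 0, 0, 0, 0, 0.5, 0, 0, 0, 0, 0, 0],
)

```text
time: 34.32
position: [0.4728, -0.0202, 0.187]
tool_rot: [0.0, 1.0, -0.0, 0.0]
ft_force: [-1.1, 0.7, -0.5]
grip_width: 0.0437
grip_force: 0.0
```

Emit:
send_rows(
  moves=[0.5, 0, 0.4, -1.5, 0, 0, 0, 0.5, 0, 0.4, -3, 0, 0, 0, 0.5, 0, 0.4, -4.5, 0, 0, 0, 0.5, 0, 0.4, -5.3, 0, 0, 0, 0.5, 0, 0.4, -5.3, 0, 0, 0],
  grip_force=50,
)

```text
time: 34.73
position: [0.4719, -0.0151, 0.1327]
tool_rot: [-0.0, 1.0, 0.0, -0.001]
ft_force: [-1.2, 0.4, 0.2]
grip_width: 0.0438
grip_force: 0.0
```

Emit:
send_rows(
  moves=[0.25, 0, 0, 0, 0, 0, 0, 0.25, 0, 0, 0, 0, 0, 0, 0.25, 0, 0, 0, 0, 0, 0],
)

```text
time: 34.98
position: [0.4736, -0.0156, 0.1345]
tool_rot: [-0.0, 1.0, -0.0, 0.001]
ft_force: [0.9, 0.6, -0.3]
grip_width: 0.0307
grip_force: 0.0
```

```bash
python3 - <<'E'
from tip import *
c,W=tip()
p=monitor.get_obs()['position'];x,y=proj(c,p).astype(int)
cv2.imwrite('pics/pg.png',cv2.resize(c['pixels'][y-60:y+60,x-80:x+80],(640,480)))
E
python3 peg.py
```

```text
tcp [ 0.474 -0.016  0.135] w 0.030740863540627973
351 237 [ 0.498 -0.004  0.122] [ 97 113 135]
354 243 [0.485 0.004 0.115] [89 92 98]
357 242 [ 0.481 -0.003  0.115] [ 95  96 101]
360 243 [ 0.473 -0.003  0.116] [91 93 97]
363 245 [ 0.464 -0.001  0.117] [81 83 87]
366 246 [ 0.458 -0.003  0.115] [ 97 100 105]
369 240 [ 0.461 -0.024  0.115] [84 86 90]
372 238 [ 0.459 -0.033  0.116] [ 92  95 100]
[ 0.4735 -0.0157  0.1345]
top none
scene 61 ztop 0.17691906278284736 ((460.7619323730469, -9.216306686401367), (12.36886215209961, 24.032602310180664), 19.77846336364746)
```

View pics/pg.png

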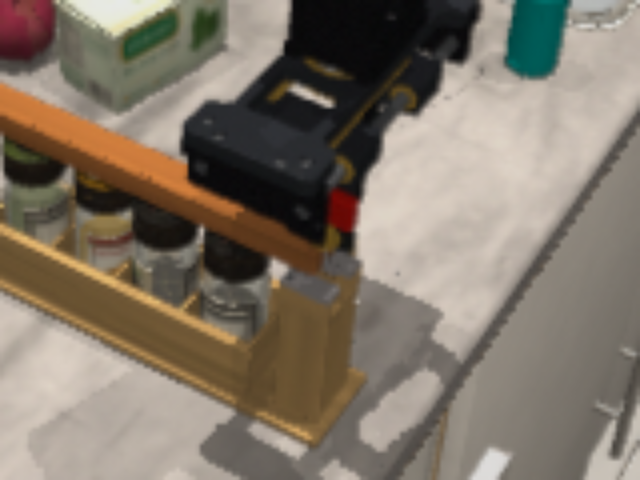

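The fingers straddle the red grip (crop (342,210)). Now close, then press.

Emit:
send_rows(
  moves=[0, -0.1, 0, 0, 0, 0, 0, 0, -0.1, 0, 0, 0, 0, 0, 0, -0.1, 0, 0, 0, 0, 0, 0, -0.1, 0, 0, 0, 0, 0, 0, -0.1, 0, 0, 0, 0, 0],
)

```text
time: 35.55
position: [0.4718, -0.0155, 0.1338]
tool_rot: [-0.0, 1.0, -0.0, 0.0]
ft_force: [-0.5, -0.2, 1.7]
grip_width: 0.0096
grip_force: 50.0
```

Emit:
send_rows(
  moves=[0, 0, 0, 0, 0, 0, 0, 0, 0, 0, -0.4, 0, 0, 0, 0, 0, 0, -0.8, 0, 0, 0, 0, 0, 0, -1.2, 0, 0, 0, 0, 0, 0, -1.4, 0, 0, 0],
)

```text
time: 35.97
position: [0.4719, -0.0155, 0.1196]
tool_rot: [-0.0, 1.0, -0.0, 0.0]
ft_force: [-2.1, -0.1, 10.2]
grip_width: 0.0097
grip_force: 50.0
```

Down at about 14 mm with 10 N. Turn clockwise while holding it down.

Emit:
send_rows(
  moves=[0, 0, 0, -0.1, 0, 0, 0, 0, 0, 0, -0.15, 0, 0, -0.1, 0, 0, 0, -0.15, 0, 0, -0.2, 0, 0, 0, -0.15, 0, 0, -0.3, 0, 0, 0, -0.15, 0, 0, -0.4],
)

```text
time: 36.38
position: [0.4721, -0.0155, 0.1194]
tool_rot: [0.201, 0.98, -0.0, 0.001]
ft_force: [-2.6, 0.3, 14.5]
grip_width: 0.0097
grip_force: 50.0
```

Emit:
send_rows(
  moves=[0, 0, 0, 0, 0, 0, -0.1, 0, 0, 0, 0, 0, 0, -0.2, 0, 0, 0, 0, 0, 0, -0.3, 0, 0, 0, 0, 0, 0, -0.4, 0, 0, 0, 0, 0, 0, -0.5],
)

```text
time: 36.8
position: [0.4723, -0.0152, 0.1194]
tool_rot: [0.437, 0.899, 0.0, 0.001]
ft_force: [-2.7, 1.8, 15.3]
grip_width: 0.0099
grip_force: 50.0
```

Emit:
send_rows(
  moves=[0, 0, 0, 0, 0, 0, -0.1, 0, 0, 0, 0, 0, 0, -0.2, 0, 0, 0, 0, 0, 0, -0.3, 0, 0, 0, 0, 0, 0, -0.4, 0, 0, 0, 0, 0, 0, -0.5],
)

```text
time: 37.22
position: [0.4728, -0.0151, 0.1194]
tool_rot: [0.646, 0.763, 0.001, 0.001]
ft_force: [-1.8, 3.4, 14.3]
grip_width: 0.0098
grip_force: 50.0
```

Emit:
send_rows(
  moves=[0, 0, 0, 0, 0, 0, -0.03, 0, 0, 0, 0, 0, 0, -0.06, 0, 0, 0, 0, 0, 0, -0.06],
)

```text
time: 37.47
position: [0.4728, -0.0151, 0.1194]
tool_rot: [0.666, 0.746, 0.001, 0.001]
ft_force: [-1.7, 2.6, 13.7]
grip_width: 0.0097
grip_force: 50.7
```

```bash
python3 -c "
from h import *
o=monitor.get_obs();print(o['moment'],o['tool_rot'],o['ft_force'],o['grip_width'])"; python3 peg.py
```

```text
[0.61077035 0.28391793 0.79044389] [6.65911678e-01 7.46029523e-01 6.99743977e-04 1.04768224e-03] [-1.71238237  2.60045668 13.74762368] 0.009666865906912387
[ 0.4728 -0.0151  0.1194]
top none
scene 59 ztop 0.16262192873249726 ((473.3813171386719, -12.205035209655762), (8.80703067779541, 28.249982833862305), 16.048843383789062)
```

At the end stop (1.46 rad, 0.8 N m). Ease off, release and rise.

Emit:
send_rows(
  moves=[0, 0, 0, 0.1, 0, 0, 0.04, 0, 0, 0, 0.3, 0, 0, 0.04, 0.4, 0, 0, 0.4, 0, 0, 0.04, 0.4, 0, 0, 0.4, 0, 0, 0.04, 0.4, 0, 0, 0.4, 0, 0, 0.04],
)

```text
time: 37.98
position: [0.4717, -0.0155, 0.1218]
tool_rot: [0.652, 0.758, -0.0, -0.0]
ft_force: [1.0, -1.6, -0.4]
grip_width: 0.0222
grip_force: 0.0
```

Emit:
send_rows(
  moves=[0.4, 0, 0, 0, 0, 0, 0, 0.4, 0, 0, 1, 0, 0, 0, 0.4, 0, 0, 4, 0, 0, 0, 0.4, 0, 0, 8, 0, 0, 0, 0.4, 0, 2, 10, 0, 0, 0],
)

```text
time: 38.4
position: [0.4741, 0.002, 0.225]
tool_rot: [0.653, 0.757, 0.001, 0.003]
ft_force: [2.1, 0.4, -0.7]
grip_width: 0.0341
grip_force: 0.0
```

Emit:
send_rows(
  moves=[0.4, 0, 4, 0, 0, 0, 0, 0.4, 0, 8, 0, 0, 0, 0, 0.4, 0, 12, 0, 0, 0, 0, 0.4, 0, 16, 0, 0, 0, 0, 0.4, 0, 20, 0, 0, 0, 0],
)

```text
time: 38.82
position: [0.4713, 0.2061, 0.2218]
tool_rot: [0.652, 0.758, -0.0, -0.0]
ft_force: [0.6, -1.1, 0.3]
grip_width: 0.0347
grip_force: 0.0
```

```bash
python3 peg.py; python3 - <<'E'
from h import *
c=cam('top');s=cam('scene')
cv2.imwrite('pics/fin.png',np.hstack([cv2.resize(c['pixels'][120:280,170:460],(400,221)),cv2.resize(s['pixels'][130:280,250:400],(400,400))[:221] if 0 else cv2.resize(s['pixels'][150:316,200:500],(400,221))]))
W=pts(c)
def rect(zlo,zhi,u0,u1,v0,v1):
    w=W[v0:v1,u0:u1].reshape(-1,3);a=w[(w[:,2]>zlo)&(w[:,2]<zhi)];return cv2.minAreaRect((a[:,:2]*1000).astype(np.float32))[0]
print('tub',rect(.05,.09,165,215,210,250),'tea',rect(.06,.09,340,405,125,175))
E
```

```text
[0.4713 0.2061 0.2218]
top 60 ztop 0.16715466416563884 ((472.34295654296875, -15.363508224487305), (8.909811019897461, 33.20573043823242), 12.454073905944824)
bar slope -0.00035872243165945293 y at .472,.6 [-0.0155 -0.0156]
scene 16 ztop 0.16669751156592 ((470.5230712890625, -24.21112060546875), (1.9227207899093628, 10.972601890563965), 16.96009635925293)
tub (526.117919921875, 233.31466674804688) tea (749.83740234375, -239.64683532714844)
```

View pics/fin.png

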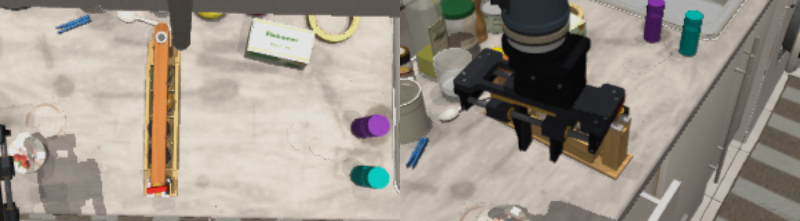

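The peg rests about 10 mm down (top 0.177 to 0.167) and is turned about 1.37 rad, shown crosswise at crop (157,189). The bar is shut, the jars are in, and the tub and tea box have not moved.

```bash
python3 -c "
from h import *
print(workorder.hand_in())"
```

```text
the job is handed in; nothing more can be done
None
```

I packed all four loose jars in their own compartments, shut the bar, and pressed, turned and locked the peg; the tub and tea box were not moved, and the job is handed in (no verdict was returned).

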